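Put the leather-hard tumblers away in the damp box

TASK

Put the tumblers that stand on the right-hand tray away in the wooden damp box so that they stay leather-hard: flip the hasp up off its staple and right over until it leans back against its stop, raise the lid fully, stand every one of those tumblers upright on the plaster floor, then lower the lid and swing the hasp back down over its staple. After that use the wing-handled lid key to turn both lid screws clockwise until they stop, and stand the key upright on the bench again. Leave the two glaze jars and the enamel cup where they are.

Things in the scene. Friction and masses are not known exactly. Their poses are not given: they have to be found in the camera images.
- damp_box_floor (a point): Centre of the plaster floor in the plywood damp box, 14 mm above the bench; x points to the rear (hinge side), y left, z up. Box is fixed, 166 (x) x 288 (y) mm outside; inside 130 x 264 mm about this point, walls rise 94 mm above it: room for three tumblers in a row along y. Lid shut: its top is 112.5 mm above this point, its front edge 89 mm in front of it.
- lid (a joint): Angle of the lid (18 mm board, 0.55 kg) about the box's rear top edge, rad: 0 shut, 1.68 fully up at its stop, just past upright. The hinge is stiff: the lid stays where it is left; at a handle, lifting takes about 6 N, lowering about 1 N. With the hasp over the staple it cannot rise more than about 0.035 rad.
- lid_hinge (a point): Middle of the lid's hinge line (along the box's y axis), on the rear top edge of the box; carried by the lid. In the lid's axes the handle bars lie 206 mm forward (-x) of it, 9 mm above it and 108 mm to either side.
- lid_handle_left (a point): Middle of the round bar (10 mm thick, free for 50 mm, along the box's y axis) of the left of two steel bow handles that stick out 40 mm forward of the lid's front edge; 35 mm free between bar and edge. Pinched from above, it turns in the pads as the lid swings.
- lid_handle_right (a point): The same on the right bow handle (the box faces the robot within 0.12 rad), 216 mm to the right of the left one.
- hasp (a joint): Angle of the hasp about its hinge on the lid's front top edge, rad: 0 hanging down over the staple, pi/2 strap pointing to the front, 2.9 at its stop, strap nearly upright with its bow pull leaning back over the lid, where its weight holds it. Friction is slight. With the lid down it swings freely from 0 to 2.9 (its slot passes the staple).
- hasp_hinge (a point): Middle of the hasp's hinge line (along the box's y axis) at the lid's front top edge; turns with the hasp. At hasp angle 0 its x axis points to the rear, z up; the middle of the bow pull is at (-42, 0, -18) mm in these axes at every angle.
- hasp_pull (a point): Middle of the bar of the hasp's bow pull: round, 7 mm thick, free for 35 mm, along the box's y axis, held out 36 mm from the 42 mm long slotted strap. Hasp down: 18 mm below the lid's top, 42 mm in front of the hasp's hinge. Hasp at its stop: 27 mm above the lid's top, 36 mm behind the hinge. Pinched from above, front to rear, it turns in the pads as the hasp swings.
- screw_left (a joint): Turn of the left captive quarter-turn lid screw, rad: 0 to 0.25 at the start is loose, bar head pointing front to rear; pi/2 is tight at its stop, bar along the lid's front edge. Grows clockwise seen from above. Turning takes about 0.1 N m.
- screw_left_head (a point): Centre of the top of the left screw's raised bar: 24 mm long (this point's x axis), 7 mm wide, 10 mm high with a rounded top, on a disc 26 mm across and 5 mm high; the bar's top is 15 mm above the lid's top.
- screw_right (a joint): Turn of the right lid screw, as screw_left.
- screw_right_head (a point): Centre of the top of the right screw's raised bar, as screw_left_head, 236 mm to the right of it.
- lid_key_wing (a point): Centre of the flat wing handle of the loose dark steel lid key: 44 mm wide (its x axis), 12 mm thick (y), 30 mm tall, its centre 57 mm above the foot; z up. The key is 72 mm tall, 0.14 kg and stands upright on the bench in front of the right-hand tray.
- lid_key_foot (a point): Centre of the underside of the key's slotted foot, 26 x 30 mm: a 10 mm wide, 13 mm deep slot along the key's x axis (parallel to the wing) fits over the bar of a lid screw with 1.5 mm play each side. Seated, the foot stands on the screw's disc, 10 mm below the top of the bar.
- tumbler_a_mid (a point): Point on the axis of a straight-sided grey-brown leather-hard clay tumbler, half-way up (45 mm above its underside): about 90 mm tall, 68 mm across (65 at the foot), wall 7 mm, 0.23 kg; z points out of its open top. One of up to four alike on the right-hand tray (floor 2 mm above the bench, rim 24 mm high); two or three are there, an absent one has no pose.
- tumbler_b_mid (a point): Point on the axis of a straight-sided grey-brown leather-hard clay tumbler, half-way up (45 mm above its underside): about 90 mm tall, 68 mm across (65 at the foot), wall 7 mm, 0.23 kg; z points out of its open top. One of up to four alike on the right-hand tray (floor 2 mm above the bench, rim 24 mm high); two or three are there, an absent one has no pose.
- tumbler_c_mid (a point): Point on the axis of a straight-sided grey-brown leather-hard clay tumbler, half-way up (45 mm above its underside): about 90 mm tall, 68 mm across (65 at the foot), wall 7 mm, 0.23 kg; z points out of its open top. One of up to four alike on the right-hand tray (floor 2 mm above the bench, rim 24 mm high); two or three are there, an absent one has no pose.
- tumbler_d_mid (a point): Point on the axis of a straight-sided grey-brown leather-hard clay tumbler, half-way up (45 mm above its underside): about 90 mm tall, 68 mm across (65 at the foot), wall 7 mm, 0.23 kg; z points out of its open top. One of up to four alike on the right-hand tray (floor 2 mm above the bench, rim 24 mm high); two or three are there, an absent one has no pose.
- slip_jar: Bystander: black-lidded red-brown glaze jar, 58 mm across, 73 mm tall, on the bench to the right of the box; origin at the centre of its underside.
- white_jar: Bystander: black-lidded off-white glaze jar, 58 mm across, 73 mm tall, on the bench to the right of the box; origin at the centre of its underside.
- water_mug: Bystander: white enamel cup with a dark rim, 72 mm across, 64 mm tall, on the bench behind the box; origin at the centre of its underside.
Not all that is in view belongs to the job. Leave any green look-alike of the part that bears tumbler_a_mid alone.

How it is judged:
On the way, in this order (a step that is already met when the one before it is completed fails the run):
1. the hasp is flipped off its staple and swung over to its stop, its pull leaning back over the lid, the lid still down (value of joint hasp above 2.7 rad and value of joint lid below 0.1 rad), for 0.2 s.
2. the lid is fully up (value of joint lid above 1.5 rad), for 0.2 s.
3. every tumbler stands upright on the floor of the open box (value of joint lid above 1.2 rad and x of tumbler_a_mid in the frame of damp_box_floor between -0.07 and 0.07 m and y of tumbler_a_mid in the frame of damp_box_floor between -0.135 and 0.135 m and z of tumbler_a_mid in the frame of damp_box_floor between 0.034 and 0.056 m and angle between each of tumbler_a_mid, tumbler_b_mid, tumbler_c_mid, tumbler_d_mid's own z axis and vertical below 0.25 rad and x of tumbler_b_mid in the frame of damp_box_floor between -0.07 and 0.07 m and y of tumbler_b_mid in the frame of damp_box_floor between -0.135 and 0.135 m and z of tumbler_b_mid in the frame of damp_box_floor between 0.034 and 0.056 m and x of tumbler_c_mid in the frame of damp_box_floor between -0.07 and 0.07 m and y of tumbler_c_mid in the frame of damp_box_floor between -0.135 and 0.135 m and z of tumbler_c_mid in the frame of damp_box_floor between 0.034 and 0.056 m and x of tumbler_d_mid in the frame of damp_box_floor between -0.07 and 0.07 m and y of tumbler_d_mid in the frame of damp_box_floor between -0.135 and 0.135 m and z of tumbler_d_mid in the frame of damp_box_floor between 0.034 and 0.056 m), for 0.2 s.
4. the lid is down again (value of joint lid below 0.03 rad), for 0.2 s.
5. the hasp is back down over its staple, the lid shut (value of joint lid below 0.03 rad and value of joint hasp below 0.12 rad), for 0.2 s.
6. one lid screw is turned tight with the key on it (all of step 5 and ((value of joint screw_left above 1.3 rad and (horizontal distance between lid_key_foot and screw_left_head below 0.012 m and distance between lid_key_foot and screw_left_head below 0.022 m)) or (value of joint screw_right above 1.3 rad and (horizontal distance between lid_key_foot and screw_right_head below 0.012 m and distance between lid_key_foot and screw_right_head below 0.022 m)))), for 0.1 s.
7. the other lid screw is tight too, the key on it (all of step 5 and value of joint each of screw_left, screw_right above 1.3 rad and ((horizontal distance between lid_key_foot and screw_left_head below 0.012 m and distance between lid_key_foot and screw_left_head below 0.022 m) or (horizontal distance between lid_key_foot and screw_right_head below 0.012 m and distance between lid_key_foot and screw_right_head below 0.022 m))), for 0.1 s.
At the end, for the whole second after the job is handed in: Lid shut (under 0.03 rad), hasp down over the staple (under 0.12 rad), both screws turned past 1.3 rad, every tumbler present inside the box, upright within 0.25 rad on its floor, and the key standing upright (within 0.15 rad) on the bench or tray (all of step 5 and value of joint each of screw_left, screw_right above 1.3 rad and x of tumbler_a_mid in the frame of damp_box_floor between -0.07 and 0.07 m and y of tumbler_a_mid in the frame of damp_box_floor between -0.135 and 0.135 m and z of tumbler_a_mid in the frame of damp_box_floor between 0.034 and 0.056 m and angle between each of tumbler_a_mid, tumbler_b_mid, tumbler_c_mid, tumbler_d_mid's own z axis and vertical below 0.25 rad and x of tumbler_b_mid in the frame of damp_box_floor between -0.07 and 0.07 m and y of tumbler_b_mid in the frame of damp_box_floor between -0.135 and 0.135 m and z of tumbler_b_mid in the frame of damp_box_floor between 0.034 and 0.056 m and x of tumbler_c_mid in the frame of damp_box_floor between -0.07 and 0.07 m and y of tumbler_c_mid in the frame of damp_box_floor between -0.135 and 0.135 m and z of tumbler_c_mid in the frame of damp_box_floor between 0.034 and 0.056 m and x of tumbler_d_mid in the frame of damp_box_floor between -0.07 and 0.07 m and y of tumbler_d_mid in the frame of damp_box_floor between -0.135 and 0.135 m and z of tumbler_d_mid in the frame of damp_box_floor between 0.034 and 0.056 m and height (world z) of lid_key_foot below 0.01 m and angle between lid_key_foot's own z axis and vertical below 0.15 rad); the robot touches nothing.
It fails at once if a glaze jar or the enamel cup is moved more than 30 mm (distance of any of slip_jar, white_jar, water_mug from where it was at the start of the episode above 0.03 m).
Of tumbler_a, tumbler_b, tumbler_c, tumbler_d only 2 to 3 are there at a start; the rules pass over those that are not, and their reading is None.
At some moment in a run one of tumbler_a, tumbler_b, tumbler_c, tumbler_d may be knocked a few centimetres aside while the robot is not near it.
It also fails if it takes over 210 s, if anything falls off the work surface, if the arm or the gripper's body presses on something with over 40 N, if the wrist force passes 120 N, or if a joint passes its speed limit or range.

ROBOT

A 7-joint arm with a two-finger parallel gripper is mounted at the origin on a cart in front of the work surface, level with it; the furniture and walls round the work are solid. World frame = base frame: x ahead of the robot, y to its left, z up, the work surface at z = 0. Lengths are in m, angles in rad, forces in N, time in s.
With the tool pointing down it reaches from about 0.4 to 0.85 m from the base axis. Payload 4.5 kg.
Tool frame: the origin (TCP) lies at the centre of the arm's flange, where the gripper is bolted on; the fingertips stand r.tcp_to_tips ahead of it and the grasp point (between the pads) lies 147 mm ahead of it (r.tcp_to_tips is the distance from the TCP to the fingertips, in m); x points along the fingers, y is the direction in which the jaws open and shut, and the axes are right-handed (so a half turn about x gives the same grasp; the last joint's range is limited). The gripper opens to 88 mm and grips with 3 to 60 N. Pads are 18 mm wide; open, the fingers measure 123 mm over their backs; the gripper's body (75 mm by 187 mm) begins 45 mm behind the grasp point.
Start: joints at [-1.195, 0.689, -0.195, 1.565, 0.157, 0.902, -0.215], TCP at [0.209, 0.589, 0.405] pointing down, gripper open.
Joint ranges: [-3.01, 3.01], [-0.46, 2.08], [-1.47, 1.51], [0.13, 2.56], [-1, 4.14], [0.04, 2.09], [-2.66, 2.66]. Speed limits (rad/s): [2.57, 2.57, 3.14, 3.14, 3.14, 3.14, 3.14].

INTERFACE

Orientations are given as a unit quaternion [x, y, z, w].
In Python, from plant import r, eyes gives the robot as it stands.
- The arm moves only by the tool carry_out, never from a script. Its argument "targets" is text: rows parted by semicolons, each of 5 numbers parted by spaces: the opening, from 0 (shut) to 1 (fully open), then the shift along the tool's x, y, z in mm, then the turn about the tool's x in rad. A call has 1 to 20 rows; each row shifts and turns the commanded pose from where the row before left it, along the tool's axes as they then stand; what a row does not reach is not made up. A row lasts 1/12 s, in which the tool goes at most 41.7 mm and 7.16 degrees, less where a joint would pass 70% of its speed; a pose out of reach is approached as far as the arm can. A call is refused whole if a number of a shift passes 41.7 or a number of a turn 0.125, either way. A call with a gripper value outside its range is refused whole. The fingers move at their own pace and stop on an object; "force" is the grip in N (left out, the last holds). Time passes only in rows, so rows that do not move let the fingers close. It gives the time, the measured TCP pose, the force and the opening at its end, in the units of the state.
- r.get_state(): the state, without advancing time (a new reading comes with each control period).
- eyes.snapshot(name): name is "scene" or "top" or "wrist"; returns (picture, depth): 384x512x3 uint8, blue, green, red; 384x512 float32, m along the optical axis (not along the pixel's ray), 0 where there is no reading.
- eyes.camera_params(name): a dict with "intrinsics" (3x3 intrinsics, pixels), "rvec" (rotation vector, rad) and "tvec" (3), from world to camera coordinates, as OpenCV has them; the wrist camera has in their place "T_tool_cam" (4x4, takes a point from camera to tool coordinates, whose origin is the TCP and whose axes are the tool frame's). Camera axes: x right, y down, z forward; pixel columns grow to the right and rows downward; lengths in m; the calibration is good to about 2 mm. A picture is of the moment at which its call begins: read the wrist's pose just before it. camera_params takes no time and is no camera call.
- r.finish_job(): hands the job in, once; it reports no verdict.
The state is a dict: "clock": time; "q": joint angles; "qd": joint speeds; "joint_torque": joint torques, N m; "tool_pos": TCP position; "eef_rot": TCP orientation; "contact_force": force on the tool from outside, world axes, zero at the start; "moment": the same for the moment, N m; "opening": opening from 0.0 (shut) to 1.0 (fully open).
Only numpy, scipy, OpenCV 4.12 (cv2) and the standard library are available. Lean on these libraries where they do the work, as an engineer would, in place of code of your own. Each camera call takes 0.05 s, during which the arm holds its last target.

## Working session

There is one attempt and no reset: what is moved stays moved. The work goes in short steps, Python scripts to look and compute and a tool call to move; the robot and the scene stay as the last step left them, time stands still between calls to the robot, and variables do not carry over. Pictures are saved under pics/ and viewed, and the job is handed in when it is done.

Besides the shell and the picture viewer there is one more tool, called after ">>>" by a JSON object that holds its "op" and its "data", one argument or row to a line. carry_out: Moves the arm, as the interface text tells. Its arguments: {"type":"object","properties":{"targets":{"type":"string"},"force":{"type":"number"}},"required":["targets"]}

```bash
ls; mkdir -p pics; python3 - <<'E'
from plant import r,eyes
import cv2,numpy as np
s=r.get_state();print({k:np.round(v,4) for k,v in s.items()}, r.tcp_to_tips)
for n in("scene","top","wrist"):
    p,d=eyes.snapshot(n);cv2.imwrite(f"pics/{n}0.png",p);np.save(f"pics/{n}0.npy",d)
    print(n,eyes.camera_params(n))
E
```

```text
pics
{'clock': np.float64(0.0), 'q': array([-1.1952,  0.69  , -0.1945,  1.5663,  0.1573,  0.9025, -0.2151]), 'qd': array([ 0.0001,  0.0018, -0.0007,  0.0011,  0.0003,  0.0005, -0.002 ]), 'joint_torque': array([ 2.00000e-04, -5.27570e+01, -1.26660e+00, -1.53426e+01,
       -5.26000e-02,  6.70000e-03,  2.00000e-04]), 'tool_pos': array([0.2094, 0.5885, 0.4039]), 'eef_rot': array([ 0.1196,  0.6969, -0.1209,  0.6967]), 'contact_force': array([ 0.1772, -0.2306, -0.4351]), 'moment': array([ 0.0439,  0.0021, -0.038 ]), 'opening': np.float64(0.9991)} 0.166
scene {'intrinsics': array([[472.1387202 ,   0.        , 249.21895294],
       [  0.        , 472.1387202 , 189.0459295 ],
       [  0.        ,   0.        ,   1.        ]]), 'rvec': array([ 0.9205044 , -2.49505186,  1.04963714]), 'tvec': array([0.49758825, 0.28925911, 1.4547631 ])}
top {'intrinsics': array([[386.72382937,   0.        , 254.82014181],
       [  0.        , 386.72382937, 191.32556416],
       [  0.        ,   0.        ,   1.        ]]), 'rvec': array([ 2.164842  , -2.21545699,  0.05067219]), 'tvec': array([0.10355095, 0.57025411, 1.47983181])}
wrist {'intrinsics': array([[328.81506484,   0.        , 256.39261391],
       [  0.        , 328.81506484, 191.10103162],
       [  0.        ,   0.        ,   1.        ]]), 'T_tool_cam': array([[ 1.47004230e-04, -2.78209540e-01,  9.60520396e-01,
         2.10630569e-02],
       [ 9.99999287e-01,  1.17950092e-03,  1.88589731e-04,
         2.65312139e-04],
       [-1.18540215e-03,  9.60519683e-01,  2.78209515e-01,
        -7.11375045e-02],
       [ 0.00000000e+00,  0.00000000e+00,  0.00000000e+00,
         1.00000000e+00]])}
```

View pics/scene0.png

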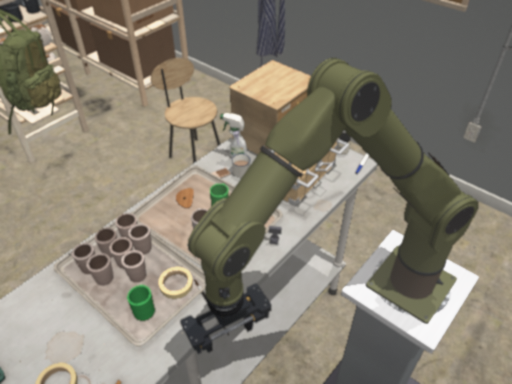

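View pics/top0.png

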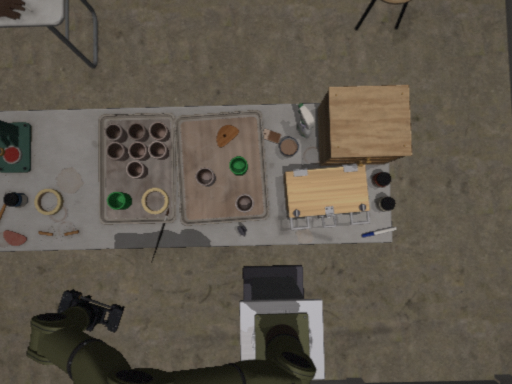

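View pics/wrist0.png

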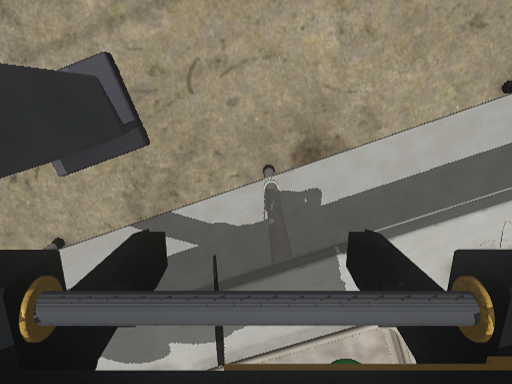

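```bash
cat > h.py <<'E'
import cv2,numpy as np
from scipy.spatial.transform import Rotation as R
from plant import r,eyes
def cam(n,st=None):
    p=eyes.camera_params(n);K=p['intrinsics']
    if 'rvec' in p:
        Rm=cv2.Rodrigues(p['rvec'])[0];t=p['tvec'];T=np.eye(4);T[:3,:3]=Rm.T;T[:3,3]=-Rm.T@t
    else:
        T=np.eye(4);T[:3,:3]=R.from_quat(st['eef_rot']).as_matrix();T[:3,3]=st['tool_pos'];T=T@p['T_tool_cam']
    return K,T
def snap(n,tag):
    st=r.get_state();p,d=eyes.snapshot(n);cv2.imwrite(f"pics/{n}_{tag}.png",p)
    K,T=cam(n,st);np.savez(f"pics/{n}_{tag}.npz",p=p,d=d,K=K,T=T);return p,d,K,T
def load(n,tag):
    z=np.load(f"pics/{n}_{tag}.npz");return z['p'],z['d'],z['K'],z['T']
def pt(K,T,u,v,d):
    c=np.array([(u-K[0,2])/K[0,0]*d,(v-K[1,2])/K[1,1]*d,d]);return T[:3,:3]@c+T[:3,3]
def atz(K,T,u,v,z):
    a=T[:3,:3]@np.array([(u-K[0,2])/K[0,0],(v-K[1,2])/K[1,1],1]);return T[:3,3]+a*(z-T[2,3])/a[2]
def cloud(d,K,T):
    v,u=np.mgrid[:d.shape[0],:d.shape[1]]
    c=np.stack([(u-K[0,2])/K[0,0]*d,(v-K[1,2])/K[1,1]*d,d],-1);return c@T[:3,:3].T+T[:3,3]
def proj(K,T,P):
    c=T[:3,:3].T@(np.asarray(P)-T[:3,3]);return K[0,0]*c[0]/c[2]+K[0,2],K[1,1]*c[1]/c[2]+K[1,2]
def crop(p,u0,v0,u1,v1,f,name):
    cv2.imwrite(f"pics/{name}.png",cv2.resize(p[v0:v1,u0:u1],None,fx=f,fy=f,interpolation=cv2.INTER_CUBIC))
E
python3 - <<'E'
from h import *
p=cv2.imread("pics/top0.png");d=np.load("pics/top0.npy");K,T=cam("top")
np.savez("pics/top_0.npz",p=p,d=d,K=K,T=T)
crop(p,170,100,290,250,4,"c1");crop(p,265,130,405,245,5,"c2")
C=cloud(d,K,T);np.set_printoptions(precision=3,suppress=True)
print(T)
for n,u,v in [("bench",230,238),("tumA",206,177),("tumB",245,203),("green",238,166),("boxtop",328,188),("key",242,229),("jar1",381,180),("jar2",388,203),("mug",289,146)]:
    print(n,C[v,u])
E
```

```text
[[-0.023 -0.998  0.054  0.492]
 [-1.     0.023  0.007  0.08 ]
 [-0.008 -0.054 -0.999  1.509]
 [ 0.     0.     0.     1.   ]]
bench [0.394 0.191 0.004]
tumA [0.634 0.28  0.006]
tumB [0.529 0.13  0.003]
green [0.673 0.154 0.013]
boxtop [ 0.572 -0.173  0.124]
key [0.43  0.142 0.049]
jar1 [ 0.601 -0.383  0.064]
jar2 [ 0.515 -0.402  0.072]
mug [ 0.742 -0.045  0.037]
```

View pics/c1.png

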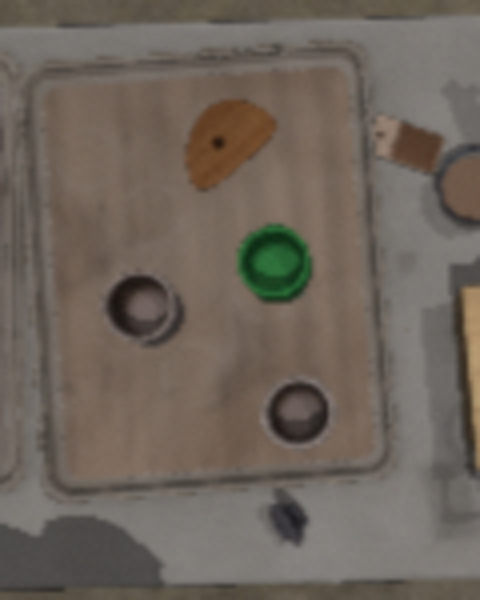

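View pics/c2.png

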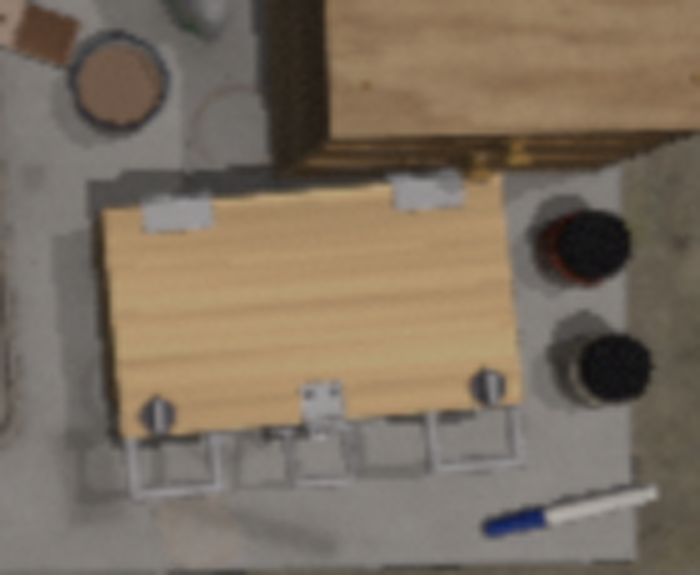

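```bash
cat >> h.py <<'E'
np.set_printoptions(precision=4,suppress=True)
def state():
    s=r.get_state();M=R.from_quat(s['eef_rot']).as_matrix();return s,M,s['tool_pos']+0.147*M[:,0]
def go(target,jaw=None,tool=None):
    """report: turn (about tool x) to bring jaw axis y to given world angle, and shift in tool axes after turning, for grasp point -> target"""
    s,M,g=state()
    th=0
    if jaw is not None:
        cur=np.arctan2(M[1,1],M[0,1]);
        # about tool x (down): positive turn decreases world yaw
        th=-(jaw-cur);th=(th+np.pi/2)%np.pi-np.pi/2
    M2=M@R.from_rotvec([th,0,0]).as_matrix()
    d=M2.T@(np.asarray(target)-g)*1000
    print("grasp",g,"turn",round(th,4),"rows",round(abs(th)/.12,1),"| shift after turn mm",np.round(d,1),"open",round(s['opening'],3),"F",np.round(s['contact_force'],1),"t",round(s['clock'],2),"q7",np.round(s['q'][6],2))
    return th,d
E
python3 - <<'E'
from h import *
s,M,g=state();print(M,g)
p,d,K,T=load("top","0")
f=lambda x,y,z:print((x,y),z,atz(K,T,265+x/5,130+y/5,z))
# lid corners (crop2 px)
for x,y in [(120,436),(520,405),(103,210),(500,180)]: f(x,y,.1265)
print("screws");f(158,414,.1415);f(488,385,.1415)
print("handles");f(177,491,.1175);f(478,462,.1175)
print("pull");f(324,480,.1085)
print("hasp hinge");f(320,428,.1265)
E
```

```text
[[-0.0004  0.3351  0.9422]
 [-0.0013  0.9422 -0.3351]
 [-1.     -0.0014  0.0001]] [0.2093 0.5884 0.2571]
(120, 436) 0.1265 [ 0.4713 -0.0302  0.1265]
(520, 405) 0.1265 [ 0.4868 -0.3155  0.1265]
(103, 210) 0.1265 [ 0.6334 -0.0224  0.1265]
(500, 180) 0.1265 [ 0.6482 -0.3074  0.1265]
screws
(158, 414) 0.1415 [ 0.4864 -0.0562  0.1415]
(488, 385) 0.1415 [ 0.5015 -0.2892  0.1415]
handles
(177, 491) 0.1175 [ 0.4309 -0.0706  0.1175]
(478, 462) 0.1175 [ 0.4468 -0.2865  0.1175]
pull
(324, 480) 0.1085 [ 0.4361 -0.1776  0.1085]
hasp hinge
(320, 428) 0.1265 [ 0.4737 -0.1727  0.1265]
```

```bash
python3 - <<'E'
from h import *
go([.5,.2,.3],jaw=.066)
s,M,g=state()
M2=M@R.from_rotvec([1.163,0,0]).as_matrix()
print(M2.T@(np.array([.48,-.16,.30])-np.array([.5,.2,.3]))*1000)
E
```

```text
grasp [0.2093 0.5884 0.2571] turn 1.1631 rows 9.7 | shift after turn mm [-42.5 264.4 406.8] open 1.0 F [0.7 0.2 0.5] t 0.15 q7 -0.22
[  0.4913 -43.7379 357.8921]
```

>>> {"op": "carry_out", "data": {
  "targets": "1 -4 0 0 0.1163;1 -4 0 0 0.1163;1 -4 0 0 0.1163;1 -4 0 0 0.1163;1 -4 0 0 0.1163;1 -4 0 0 0.1163;1 -4 0 0 0.1163;1 -4 0 0 0.1163;1 -4 0 0 0.1163;1 -4 0 0 0.1163"
}}

```text
clock: 0.98
tool_pos: [0.2093, 0.5888, 0.4446]
eef_rot: [0.484, 0.515, -0.485, 0.515]
contact_force: [0.0, 0.4, 0.3]
opening: 0.999
```

>>> {"op": "carry_out", "data": {
  "targets": "1 0 20 31 0;1 0 20 31 0;1 0 20 31 0;1 0 20 31 0;1 0 20 31 0;1 0 20 31 0;1 0 20 31 0;1 0 20 31 0;1 0 20 31 0;1 0 20 31 0;1 0 20 31 0;1 0 20 31 0;1 0 20 31 0"
}}

```text
clock: 2.07
tool_pos: [0.4962, 0.2023, 0.4446]
eef_rot: [0.483, 0.516, -0.483, 0.516]
contact_force: [0.1, -0.3, 0.7]
opening: 0.999
```

>>> {"op": "carry_out", "data": {
  "targets": "1 0 -4 36 0;1 0 -4 36 0;1 0 -4 36 0;1 0 -4 36 0;1 0 -4 36 0;1 0 -4 36 0;1 0 -4 36 0;1 0 -4 36 0;1 0 -4 36 0;1 0 -4 36 0;1 0 0 0 0"
}}

```text
clock: 2.98
tool_pos: [0.4777, -0.1661, 0.4449]
eef_rot: [0.485, 0.512, -0.488, 0.515]
contact_force: [-0.2, 0.4, -0.3]
opening: 1.0
```

```bash
python3 - <<'E'
from h import *
print(r.get_state()['q'])
go([.48,-.16,.3],jaw=.066)
p,d,K,T=snap("wrist","1")
E
```

```text
[ 0.1722  0.4791  0.1067  1.8785 -0.0619  0.7859  0.3644]
grasp [ 0.4777 -0.1669  0.2979] turn -0.0122 rows 0.1 | shift after turn mm [-2.2  2.8 -6.7] open 1.0 F [-0.2  0.4 -0.3] t 2.98 q7 0.36
```

View pics/wrist_1.png

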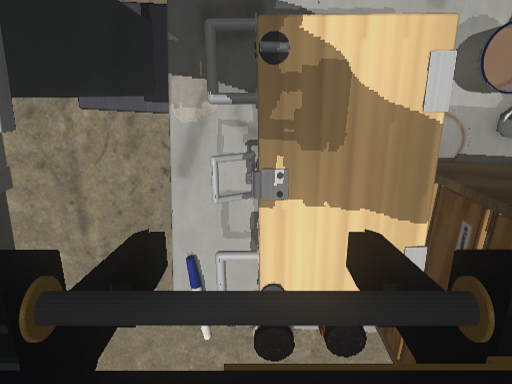

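```bash
python3 - <<'E'
from h import *
p,d,K,T=load("wrist","1")
crop(p,190,0,310,130,5,"c3");crop(p,190,130,310,250,5,"c4")
C=cloud(d,K,T)
for u,v in [(350,30),(350,150),(350,220),(274,47),(211,60),(215,180),(180,150)]: print((u,v),C[v,u])
E
```

```text
(350, 30) [ 0.5488 -0.0398  0.1248]
(350, 150) [ 0.5622 -0.1389  0.1252]
(350, 220) [ 0.5715 -0.2069  0.1251]
(274, 47) [ 0.4863 -0.0581  0.1402]
(211, 60) [ 0.434  -0.069   0.1218]
(215, 180) [ 0.4381 -0.1778  0.1106]
(180, 150) [ 0.3788 -0.17   -0.0022]
```

View pics/c3.png

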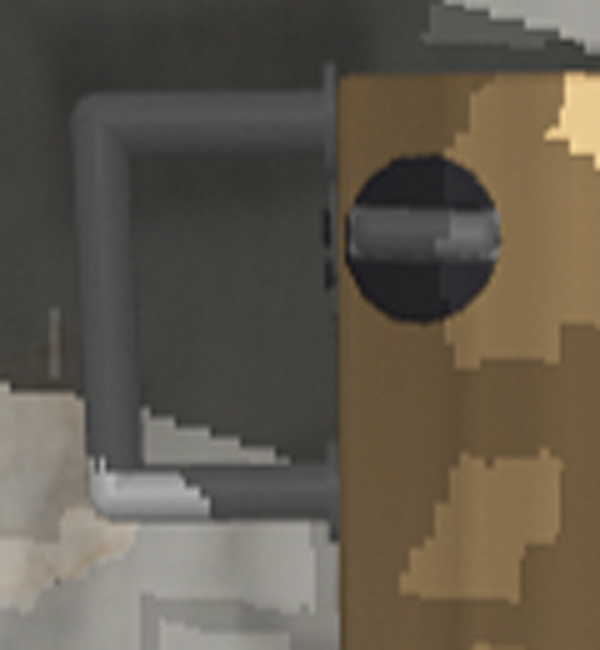

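View pics/c4.png

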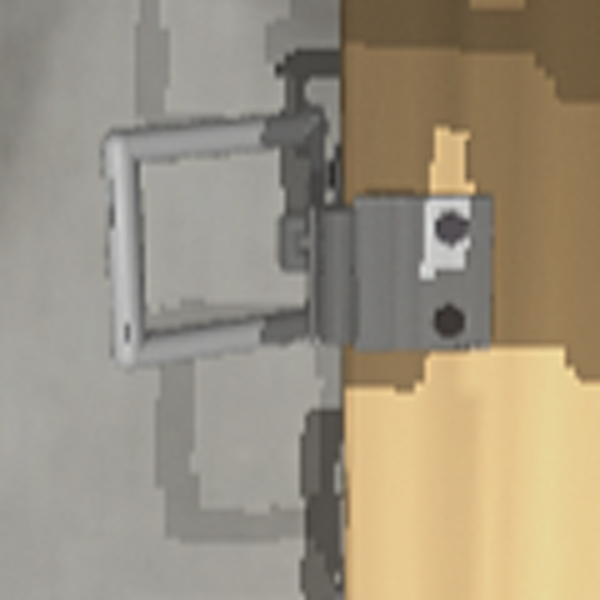

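```bash
python3 - <<'E'
from h import *
p,d,K,T=load("wrist","1")
C=cloud(d,K,T)
# front edge: hue-based wood
hsv=cv2.cvtColor(p,cv2.COLOR_BGR2HSV)
pts=[]
for v in list(range(20,30))+list(range(75,150))+list(range(205,245)):
    w=(hsv[v,:,1]>80)&(np.abs(C[v,:,2]-.1255)<.004)
    u=np.where(w)[0];u=u[(u>245)&(u<275)]
    if len(u): pts.append(atz(K,T,u.min()-.5,v,.1265))
pts=np.array(pts);c=np.polyfit(pts[:,1],pts[:,0],1);print(c,len(pts),np.std(pts[:,0]-np.polyval(c,pts[:,1])))
f=lambda n,u,v,z:print(n,atz(K,T,u,v,z))
f("pull",215.6,179,.1085);f("pullends",214.5,159,.1085);f("pe",216.5,200,.1085)
f("hL",211.6,59,.1175)
f("screwL",274.5,46.7,.1415)
f("leftedge",330,14,.1265)
f("hinge plate mid",275,130+272/5,.1265)
f("pull centre dist",258.5,180,.1265)
E
```

```text
[-0.0647  0.469 ] 125 0.00016040992054925377
pull [ 0.4385 -0.1773  0.1085]
pullends [ 0.437  -0.1574  0.1085]
pe [ 0.4398 -0.1991  0.1085]
hL [ 0.4339 -0.0678  0.1175]
screwL [ 0.4866 -0.0581  0.1415]
leftedge [ 0.5305 -0.0292  0.1265]
hinge plate mid [ 0.4961 -0.1748  0.1265]
pull centre dist [ 0.4804 -0.1714  0.1265]
```

```bash
cat >> h.py <<'E'
YAW=.0647
def b2w(x,y,z): # box floor coords (m) -> world
    xx=.557+x;yy=-.2062+y;c,s=np.cos(YAW),np.sin(YAW);return np.array([xx*c-yy*s,xx*s+yy*c,.014+z])
E
python3 - <<'E'
from h import *
print(b2w(-.131,0,.0945))
go(b2w(-.131,0,.0945+.004),jaw=YAW)
E
```

```text
[ 0.4384 -0.1782  0.1085]
grasp [ 0.4783 -0.1627  0.2977] turn -0.0072 rows 0.1 | shift after turn mm [185.2 -40.7  12.5] open 1.002 F [-0.6 -0.1 -0. ] t 3.03 q7 0.36
```

>>> {"op": "carry_out", "data": {
  "targets": "0.3 10 -20 6 -0.0072;0.3 10 -20.7 6.5 0;0.3 25 0 0 0;0.3 25 0 0 0;0.3 25 0 0 0;0.3 25 0 0 0;0.3 0 0 0 0;0.3 0 0 0 0"
}}

```text
clock: 3.7
tool_pos: [0.4396, -0.1721, 0.3241]
eef_rot: [0.481, 0.519, -0.481, 0.517]
contact_force: [-0.2, -0.6, -0.3]
opening: 0.418
```

```bash
python3 - <<'E'
from h import *
go(b2w(-.131,0,.0945+.004),jaw=YAW)
p,d,K,T=snap("wrist","2")
E
```

```text
grasp [ 0.4392 -0.1719  0.1771] turn 0.0101 rows 0.1 | shift after turn mm [64.6 -1.   6.4] open 0.418 F [-0.2 -0.6 -0.3] t 3.7 q7 0.44
```

View pics/wrist_2.png

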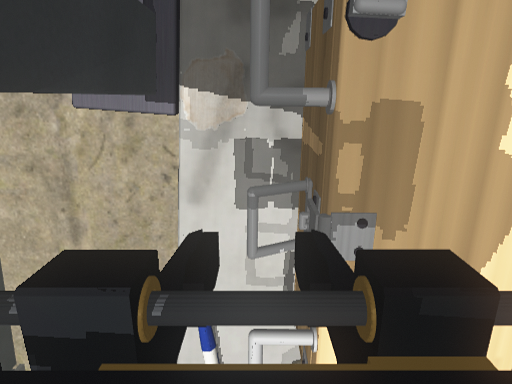

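>>> {"op": "carry_out", "data": {
  "targets": "0.3 0 -1 6 0;0.3 0 0 0 0;0.3 20 0 0 0;0.3 20 0 0 0;0.3 15 0 0 0;0.3 9 0 0 0;0.3 0 0 0 0"
}}

```text
clock: 4.33
tool_pos: [0.439, -0.1794, 0.2601]
eef_rot: [0.481, 0.518, -0.482, 0.518]
contact_force: [0.6, -0.4, -0.4]
opening: 0.298
```

```bash
python3 - <<'E'
from h import *
go(b2w(-.131,0,.0945+.004),jaw=YAW)
p,d,K,T=snap("wrist","3")
E
```

```text
grasp [ 0.4388 -0.1794  0.1131] turn 0.0083 rows 0.1 | shift after turn mm [ 0.6 -0.3 -1.2] open 0.298 F [ 0.6 -0.4 -0.4] t 4.33 q7 0.45
```

View pics/wrist_3.png

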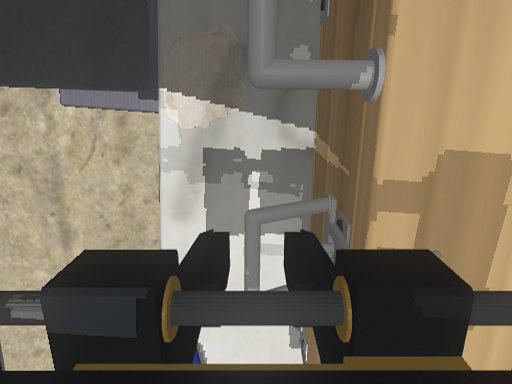

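>>> {"op": "carry_out", "data": {
  "targets": "0 0 0 0 0;0 0 0 0 0;0 0 0 0 0;0 0 0 0 0;0 0 0 0 0",
  "force": 10
}}

```text
clock: 4.8
tool_pos: [0.4375, -0.1797, 0.2613]
eef_rot: [0.481, 0.518, -0.482, 0.517]
contact_force: [-5.2, -1.5, 6.7]
opening: 0.077
```

```bash
python3 - <<'E'
from h import *
go(b2w(-.131,0,.0945+.004),jaw=YAW)
P=lambda f:np.array([-42*np.cos(f)-18*np.sin(f),42*np.sin(f)-18*np.cos(f)])
fs=np.linspace(0,2.9,17);q=[P(f) for f in fs]
for a,b,f in zip(q[:-1],q[1:],fs[1:]): print(round(f,2),"up %.1f rear %.1f"%((b-a)[1],(b-a)[0]))
E
```

```text
grasp [ 0.437  -0.1797  0.1143] turn 0.0072 rows 0.1 | shift after turn mm [ 1.8  1.5 -1.4] open 0.077 F [-5.2 -1.5  6.7] t 4.8 q7 0.45
0.18 up 7.9 rear -2.6
0.36 up 8.2 rear -1.1
0.54 up 8.3 rear 0.4
0.72 up 8.1 rear 1.9
0.91 up 7.6 rear 3.3
1.09 up 6.9 rear 4.6
1.27 up 5.9 rear 5.8
1.45 up 4.8 rear 6.7
1.63 up 3.5 rear 7.5
1.81 up 2.1 rear 8.0
1.99 up 0.6 rear 8.2
2.17 up -0.9 rear 8.2
2.36 up -2.4 rear 7.9
2.54 up -3.8 rear 7.4
2.72 up -5.0 rear 6.6
2.9 up -6.1 rear 5.6
```

>>> {"op": "carry_out", "data": {
  "targets": "0 -7.9 -2.6 0 0;0 -8.2 -1.1 0 0;0 -8.3 0.4 0 0;0 -8.1 1.9 0 0;0 -7.6 3.3 0 0;0 -6.9 4.6 0 0;0 -5.9 5.8 0 0;0 -4.8 6.7 0 0"
}}

```text
clock: 5.47
tool_pos: [0.4534, -0.1788, 0.3197]
eef_rot: [0.48, 0.52, -0.485, 0.514]
contact_force: [-12.4, -2.1, 12.3]
opening: 0.066
```

```bash
python3 - <<'E'
from h import *
go(b2w(-.089-.0228,0,.1125+.0395+.0058),jaw=YAW)
E
```

```text
grasp [ 0.4518 -0.1787  0.1727] turn 0.0056 rows 0.0 | shift after turn mm [ 0.8  5.9 -1.4] open 0.066 F [-12.4  -2.1  12.3] t 5.47 q7 0.44
```

```bash
python3 - <<'E'
from h import *
p,d,K,T=snap("wrist","4")
p,d,K,T=snap("scene","4")
crop(p,240,130,400,240,5,"c5")
E
```

```text
(no output)
```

View pics/wrist_4.png

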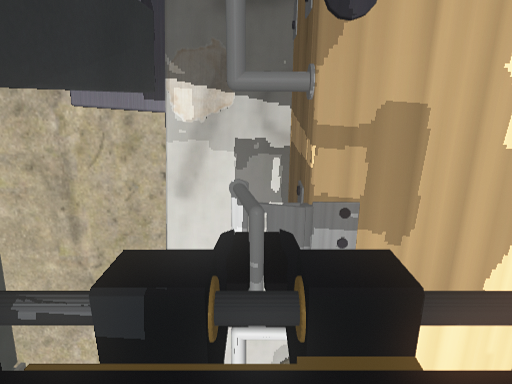

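View pics/c5.png

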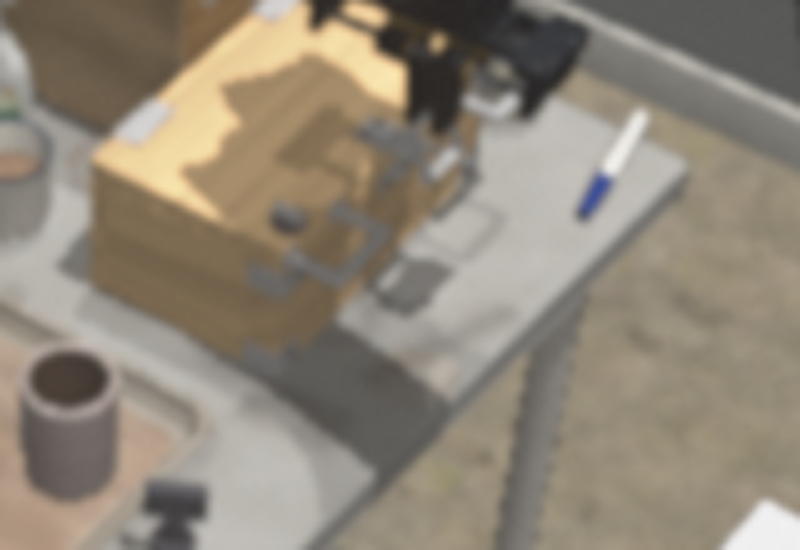

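>>> {"op": "carry_out", "data": {
  "targets": "0.13 0 0 0 0;0.13 0 0 0 0;0.13 0 0 0 0"
}}

```text
clock: 5.82
tool_pos: [0.4587, -0.1776, 0.3192]
eef_rot: [0.482, 0.517, -0.48, 0.519]
contact_force: [-1.6, -0.7, -0.4]
opening: 0.131
```

```bash
python3 - <<'E'
from h import *
go(b2w(-.089-.0228,0,.1125+.0395+.0058),jaw=YAW)
go(b2w(-.089-.0228,0,.1125+.0395+.0058),jaw=YAW)
E
```

```text
grasp [ 0.4591 -0.1776  0.1722] turn 0.0094 rows 0.1 | shift after turn mm [ 0.4 -1.5 -0.8] open 0.131 F [-1.6 -0.7 -0.4] t 5.82 q7 0.44
grasp [ 0.4591 -0.1776  0.1722] turn 0.0094 rows 0.1 | shift after turn mm [ 0.4 -1.5 -0.8] open 0.131 F [-1.6 -0.7 -0.4] t 5.82 q7 0.44
```

Forces are gone; continue the arc caged.

>>> {"op": "carry_out", "data": {
  "targets": "0.13 -3.5 7.5 0 0;0.13 -2.1 8 0 0;0.13 -0.6 8.2 0 0;0.13 0.9 8.2 0 0;0.13 2.4 7.9 0 0;0.13 3.8 7.4 0 0;0.13 5 6.6 0 0;0.13 5 5 0 0;0.13 0 0 0 0;0.13 0 0 0 0"
}}

```text
clock: 6.65
tool_pos: [0.5166, -0.1735, 0.3068]
eef_rot: [0.481, 0.518, -0.481, 0.518]
contact_force: [0.6, -1.0, 0.4]
opening: 0.129
```

```bash
python3 - <<'E'
from h import *
go(b2w(-.089+.036,0,.1125+.027+.0058),jaw=YAW)
p,d,K,T=snap("wrist","5")
E
```

```text
grasp [ 0.5165 -0.1735  0.1598] turn 0.0086 rows 0.1 | shift after turn mm [ 0.5 -0.2 -0.3] open 0.129 F [ 0.6 -1.   0.4] t 6.65 q7 0.4
```

View pics/wrist_5.png

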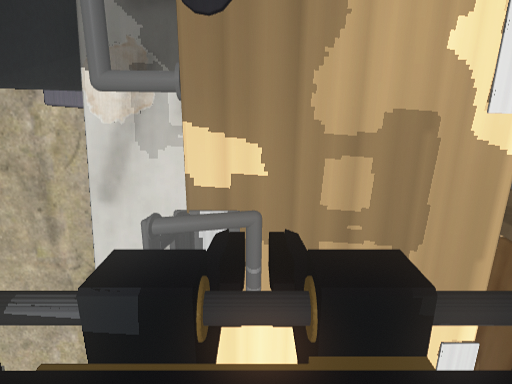

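>>> {"op": "carry_out", "data": {
  "targets": "0.25 0 0 0 0;0.25 0 0 0 0;0.25 -15 0 0 0;0.25 -25 0 0 0;0.25 -30 0 0 0;0.25 -35 0 0 0;0.25 -35 0 0 0;0.25 0 0 0 0"
}}

```text
clock: 7.37
tool_pos: [0.518, -0.1746, 0.4541]
eef_rot: [0.484, 0.514, -0.479, 0.522]
contact_force: [1.1, -0.4, -0.4]
opening: 0.246
```

```bash
python3 - <<'E'
from h import *
go(b2w(-.129,.108,.1035+.004),jaw=YAW)
p,d,K,T=snap("wrist","6")
C=cloud(d,K,T);m=(C[...,2]>.137)&(C[...,2]<.2)&(d>0.1)
print(C[m].shape, C[m].min(0),C[m].max(0))
E
```

```text
grasp [ 0.5199 -0.175   0.3071] turn 0.0078 rows 0.1 | shift after turn mm [ 184.2  -81.7 -110.9] open 0.246 F [ 1.1 -0.4 -0.4] t 7.37 q7 0.39
(6326, 3) [ 0.4713 -0.2965  0.137 ] [ 0.7619 -0.0537  0.2   ]
```

View pics/wrist_6.png

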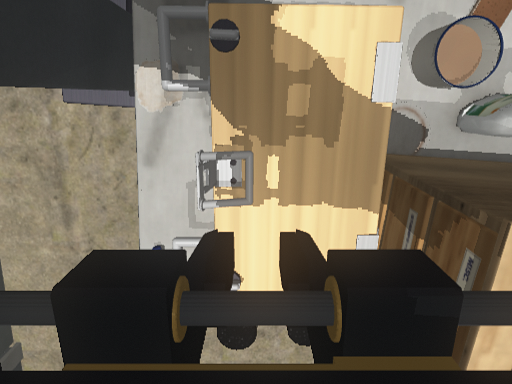

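```bash
python3 - <<'E'
from h import *
p,d,K,T=load("top","0")
C=cloud(d,K,T)
for u,v in [(330,90),(330,120),(330,150),(330,158),(340,158),(400,155),(322,120),(322,158),(305,120),(305,105)]: print((u,v),C[v,u])
m=C[80:165,318:412]; print(m[...,2].max())
E
```

```text
(330, 90) [ 0.8859 -0.1653  0.2598]
(330, 120) [ 0.7864 -0.1618  0.2604]
(330, 150) [ 0.6874 -0.158   0.2634]
(330, 158) [ 0.6679 -0.1662  0.2153]
(340, 158) [ 0.6688 -0.2024  0.2031]
(400, 155) [ 0.6661 -0.3842  0.2609]
(322, 120) [ 0.8229 -0.1619  0.1091]
(322, 158) [ 0.6867 -0.1618  0.0831]
(305, 120) [ 0.8034 -0.0885  0.1973]
(305, 105) [ 0.909  -0.115   0.0045]
1.5092119483745963
```

>>> {"op": "carry_out", "data": {
  "targets": "0.3 0 -20 -28 0.0078;0.3 0 -20 -28 0;0.3 0 -20 -28 0;0.3 0 -21.7 -26.9 0;0.3 30 0 0 0;0.3 30 0 0 0;0.3 30 0 0 0;0.3 20 0 0 0;0.3 0 0 0 0;0.3 0 0 0 0"
}}

```text
clock: 8.25
tool_pos: [0.427, -0.0685, 0.3366]
eef_rot: [0.483, 0.517, -0.484, 0.515]
contact_force: [0.7, 0.4, 0.4]
opening: 0.295
```

```bash
python3 - <<'E'
from h import *
go(b2w(-.129,.108,.1035+.004),jaw=YAW)
p,d,K,T=snap("wrist","7")
E
```

```text
grasp [ 0.4264 -0.0684  0.1896] turn 0.0005 rows 0.0 | shift after turn mm [68.1  7.2  2.4] open 0.295 F [0.7 0.4 0.4] t 8.25 q7 0.22
```

View pics/wrist_7.png

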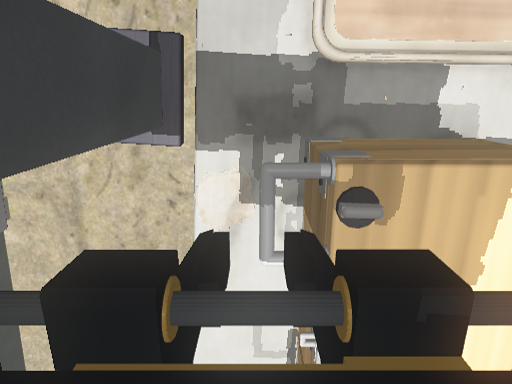

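>>> {"op": "carry_out", "data": {
  "targets": "0.3 0 7.2 2.4 0;0.3 0 0 0 0;0.3 20 0 0 0;0.3 20 0 0 0;0.3 18 0 0 0;0.3 10 0 0 0;0.3 0 0 0 0;0 0 0 0 0;0 0 0 0 0;0 0 0 0 0;0 0 0 0 0",
  "force": 15
}}

```text
clock: 9.22
tool_pos: [0.4335, -0.0707, 0.2703]
eef_rot: [0.483, 0.517, -0.484, 0.515]
contact_force: [-4.6, -1.1, 7.0]
opening: 0.102
```

```bash
python3 - <<'E'
from h import *
go(b2w(-.129,.108,.1035+.004),jaw=YAW)
P=lambda f:np.array([-206*np.cos(f)+9*np.sin(f),206*np.sin(f)+9*np.cos(f)])
fs=np.linspace(0,1.70,25);q=[P(f) for f in fs]
print(";".join("%.2f: %.1f %.1f"%(f,-(b-a)[1],(b-a)[0]) for a,b,f in zip(q[:-1],q[1:],fs[1:])))
E
```

```text
grasp [ 0.433  -0.0707  0.1233] turn 0.0 rows 0.0 | shift after turn mm [ 1.8  0.4 -0.3] open 0.102 F [-4.6 -1.1  7. ] t 9.22 q7 0.23
0.07: -14.6 1.2;0.14: -14.4 2.2;0.21: -14.2 3.2;0.28: -14.0 4.2;0.35: -13.7 5.2;0.42: -13.3 6.1;0.50: -12.8 7.1;0.57: -12.3 7.9;0.64: -11.7 8.8;0.71: -11.0 9.6;0.78: -10.3 10.3;0.85: -9.5 11.0;0.92: -8.7 11.7;0.99: -7.9 12.3;1.06: -7.0 12.8;1.13: -6.1 13.3;1.20: -5.1 13.7;1.27: -4.1 14.0;1.35: -3.1 14.3;1.42: -2.1 14.4;1.49: -1.1 14.6;1.56: -0.1 14.6;1.63: 1.0 14.6;1.70: 2.0 14.5
```

>>> {"op": "carry_out", "data": {
  "targets": "0 -14.6 1.2 0 0;0 -14.4 2.2 0 0;0 -14.2 3.2 0 0;0 -14 4.2 0 0;0 -13.7 5.2 0 0;0 -13.3 6.1 0 0"
}}

```text
clock: 9.72
tool_pos: [0.4548, -0.0694, 0.354]
eef_rot: [0.482, 0.517, -0.485, 0.514]
contact_force: [-3.8, -2.0, -5.5]
opening: 0.104
```

```bash
python3 - <<'E'
from h import *
f=.42;x,z=(-206*np.cos(f)+9*np.sin(f))/1e3,(206*np.sin(f)+9*np.cos(f))/1e3
go(b2w(.077+x,.108,.0945+z+.004),jaw=YAW)
p,d,K,T=snap("wrist","8");p,d,K,T=snap("scene","8");crop(p,200,100,400,250,4,"c8")
E
```

```text
grasp [ 0.4539 -0.0694  0.207 ] turn -0.0001 rows 0.0 | shift after turn mm [ 2.3  1.2 -0.4] open 0.104 F [-3.8 -2.  -5.5] t 9.72 q7 0.22
```

View pics/wrist_8.png

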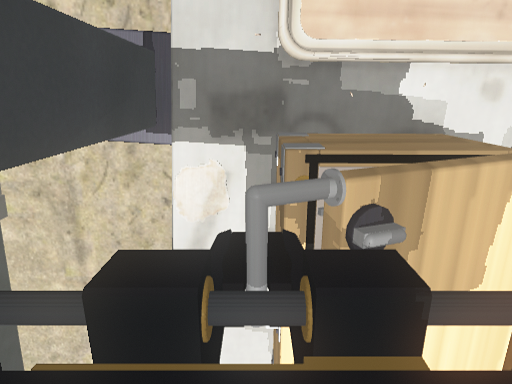

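View pics/c8.png

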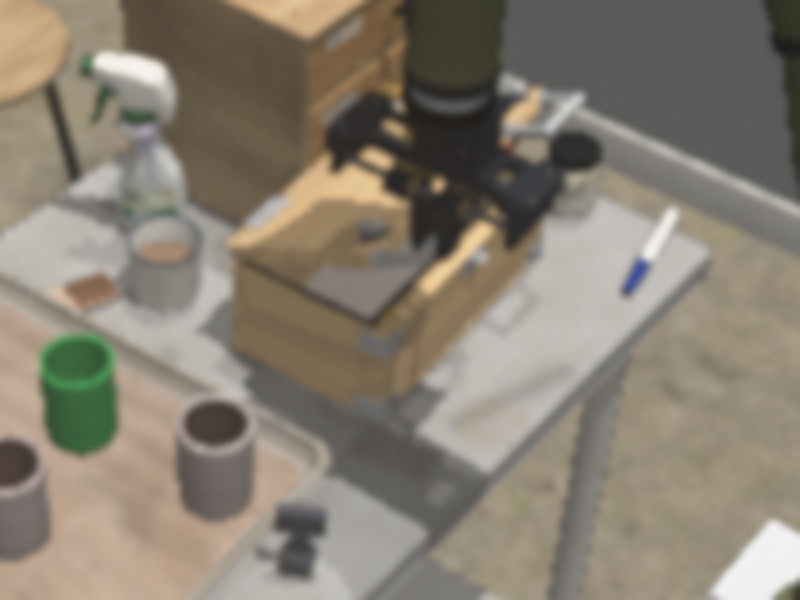

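>>> {"op": "carry_out", "data": {
  "targets": "0 -12.8 7.1 0 0;0 -12.3 7.9 0 0;0 -11.7 8.8 0 0;0 -11 9.6 0 0;0 -10.3 10.3 0 0;0 -9.5 11 0 0;0 -8.7 11.7 0 0"
}}

```text
clock: 10.4
tool_pos: [0.518, -0.0655, 0.4303]
eef_rot: [0.48, 0.52, -0.488, 0.511]
contact_force: [-18.7, -0.4, 14.5]
opening: 0.104
```

```bash
python3 - <<'E'
from h import *
f=.92;x,z=(-206*np.cos(f)+9*np.sin(f))/1e3,(206*np.sin(f)+9*np.cos(f))/1e3
go(b2w(.077+x,.108,.0945+z+.004),jaw=YAW)
E
```

```text
grasp [ 0.5155 -0.0655  0.2833] turn -0.001 rows 0.0 | shift after turn mm [ 1.3  6.2 -0.5] open 0.104 F [-18.7  -0.4  14.5] t 10.4 q7 0.18
```

>>> {"op": "carry_out", "data": {
  "targets": "0.14 0 0 0 0;0.14 0 0 0 0;0.14 -7.9 12.3 0 0;0.14 -7 12.8 0 0;0.14 -6.1 13.3 0 0;0.14 -5.1 13.7 0 0;0.14 -4.1 14 0 0;0.14 0 0 0 0"
}}

```text
clock: 11.07
tool_pos: [0.591, -0.0601, 0.4619]
eef_rot: [0.484, 0.515, -0.482, 0.518]
contact_force: [-0.2, -0.3, -0.3]
opening: 0.143
```

```bash
python3 - <<'E'
from h import *
f=1.27;x,z=(-206*np.cos(f)+9*np.sin(f))/1e3,(206*np.sin(f)+9*np.cos(f))/1e3
go(b2w(.077+x,.108,.0945+z+.004),jaw=YAW)
p,d,K,T=snap("wrist","9")
E
```

```text
grasp [ 0.5917 -0.0602  0.3149] turn 0.0013 rows 0.0 | shift after turn mm [ 2.9 -5.  -0.1] open 0.143 F [-0.2 -0.3 -0.3] t 11.07 q7 0.17
```

View pics/wrist_9.png

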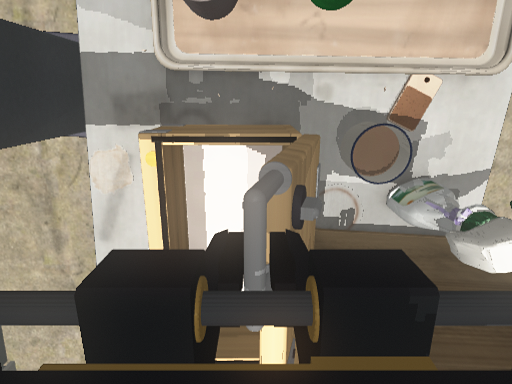

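>>> {"op": "carry_out", "data": {
  "targets": "0.14 -1 10 0 0;0.14 -1 13.5 0 0;0.14 -1 14.6 0 0;0.14 0 14.6 0 0;0.14 1 14.6 0 0;0.14 1 5 0 0;0.14 0 0 0 0"
}}

```text
clock: 11.7
tool_pos: [0.6616, -0.0552, 0.4606]
eef_rot: [0.483, 0.516, -0.483, 0.516]
contact_force: [1.0, 0.5, -0.7]
opening: 0.139
```

```bash
python3 - <<'E'
from h import *
f=1.68;x,z=(-206*np.cos(f)+9*np.sin(f))/1e3,(206*np.sin(f)+9*np.cos(f))/1e3
go(b2w(.077+x,.108,.0945+z+.004),jaw=YAW)
p,d,K,T=snap("wrist","10")
E
```

```text
grasp [ 0.6617 -0.0552  0.3136] turn 0.0013 rows 0.0 | shift after turn mm [-2.7  8.7  0.4] open 0.139 F [ 1.   0.5 -0.7] t 11.7 q7 0.16
```

View pics/wrist_10.png

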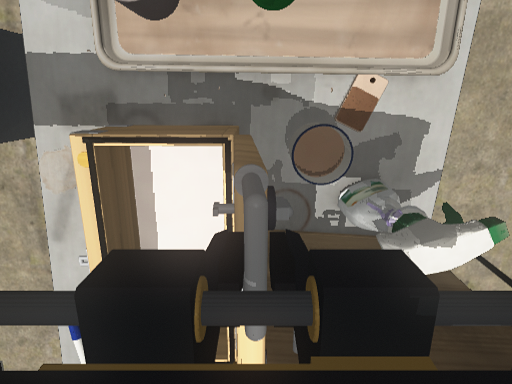

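>>> {"op": "carry_out", "data": {
  "targets": "0.14 0 7 0 0;0.14 1 3 0 0;0.14 0 0 0 0;0.14 0 0 0 0"
}}

```text
clock: 12.08
tool_pos: [0.6712, -0.055, 0.4601]
eef_rot: [0.483, 0.516, -0.483, 0.516]
contact_force: [-1.7, -0.1, -0.3]
opening: 0.14
```

```bash
python3 - <<'E'
from h import *
f=1.68;x,z=(-206*np.cos(f)+9*np.sin(f))/1e3,(206*np.sin(f)+9*np.cos(f))/1e3
go(b2w(.077+x,.108,.0945+z+.004),jaw=YAW)
E
```

```text
grasp [ 0.6712 -0.055   0.3131] turn 0.0006 rows 0.0 | shift after turn mm [-3.2 -0.8 -0.1] open 0.14 F [-1.7 -0.1 -0.3] t 12.08 q7 0.15
```

>>> {"op": "carry_out", "data": {
  "targets": "0.3 0 0 0 0;0.3 0 0 0 0;0.3 -20 0 0 0;0.6 -30 0 0 0;1 -20 0 0 0;1 0 -20 -20 -0.12;1 0 -20 -20 -0.12;1 0 -20 -20 -0.12;1 0 -15 -20 -0.12;1 0 -10 -20 -0.12;1 0 0 0 -0.12;1 0 0 0 -0.12;1 0 0 0 -0.12;1 0 0 0 -0.12;1 0 0 0 -0.12;1 0 0 0 -0.12;1 0 0 0 -0.12;1 0 0 0 -0.06;1 0 0 0 0"
}}

```text
clock: 13.67
tool_pos: [0.561, 0.0165, 0.5305]
eef_rot: [0.002, 0.707, -0.001, 0.708]
contact_force: [-0.3, -0.2, -0.4]
opening: 0.998
```

```bash
python3 - <<'E'
from h import *
p,d,K,T=snap("top","11")
crop(p,170,100,410,250,3,"c11")
for u,v in [(206,177),(245,203),(238.5,166)]: print(atz(K,T,u,v,.092))
s,M,g=state();print(M,s['q'])
go(np.r_[atz(K,T,245,203,.092)[:2],.25],jaw=YAW+np.pi/2)
E
```

```text
[0.6254 0.2683 0.092 ]
[0.5264 0.1268 0.092 ]
[0.6632 0.1478 0.092 ]
[[ 0.001   0.0071  1.    ]
 [ 0.0005  1.     -0.0071]
 [-1.      0.0005  0.001 ]] [ 0.0564  0.476  -0.2734  1.5763  0.1385  1.1073  1.3137]
grasp [0.5611 0.0166 0.3835] turn -0.0718 rows 0.6 | shift after turn mm [133.5 112.1 -27.7] open 1.002 F [-0.5 -0.7  0.7] t 13.72 q7 1.31
```

View pics/c11.png

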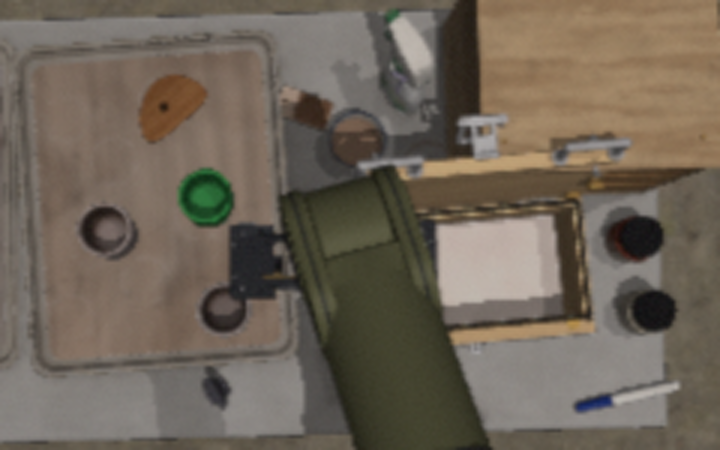

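>>> {"op": "carry_out", "data": {
  "targets": "1 20 28 -7 -0.0718;1 25 28 -7 0;1 25 28 -7 0;1 25 28 -7 0;1 20 0 0 0;1 0 0 0 0;1 0 0 0 0"
}}

```text
clock: 14.3
tool_pos: [0.5276, 0.1268, 0.415]
eef_rot: [-0.023, 0.707, 0.023, 0.706]
contact_force: [0.1, -0.1, -0.3]
opening: 1.001
```

```bash
python3 - <<'E'
from h import *
p,d,K,T=snap("wrist","12")
go([.5264,.1268,.25],jaw=YAW+np.pi/2)
C=cloud(d,K,T)
hsv=cv2.cvtColor(p,cv2.COLOR_BGR2HSV)
m=((C[...,2]>.083)&(C[...,2]<.097)&(d>0)).astype(np.uint8)
n,l,st,ce=cv2.connectedComponentsWithStats(m)
for i in range(1,n):
    if st[i,4]>60:
        P=C[l==i]; ctr,rad=cv2.minEnclosingCircle(P[:,:2].astype(np.float32)); print(st[i],ctr,rad,p[l==i].mean(0),P[:,2].mean())
E
```

```text
grasp [0.5284 0.1263 0.269 ] turn -0.0008 rows 0.0 | shift after turn mm [18.9  0.7 -2. ] open 1.001 F [-0.4 -0.2  0.2] t 14.35 q7 1.11
[  79  101   30  159 1162] (0.5484371781349182, -0.027616653591394424) 0.07781105488538742 [53.7022 68.2582 79.0473] 0.09016222669477542
[ 223  139   72   70 1474] (0.5284972190856934, 0.12891410291194916) 0.03466685116291046 [113.5678 120.3718 131.0651] 0.09056569991210421
[396 247  27  24 148] (0.6069453954696655, 0.28982463479042053) 0.01784585602581501 [124.4189 130.6419 142.4662] 0.08901723517707691
[ 60 254  25   8 151] (0.6278811693191528, -0.056249432265758514) 0.01553960982710123 [ 71.351  100.9007 122.0861] 0.08990838582359977
[239 273  59  18 484] (0.6546543836593628, 0.1474149227142334) 0.03122490830719471 [38.8554 73.5496 37.1178] 0.08920788391980418
[249 326  37   5 139] (0.6951537132263184, 0.14920048415660858) 0.019663449376821518 [53.7986 90.3957 57.6763] 0.09150261999174548
```

View pics/wrist_12.png

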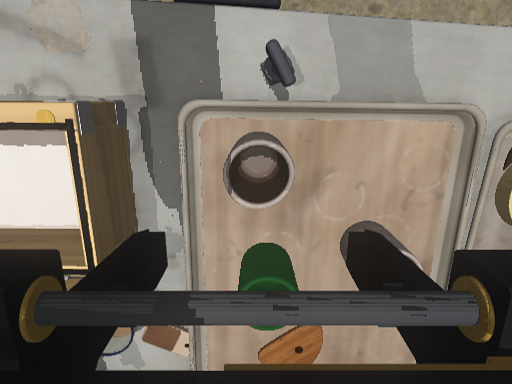

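>>> {"op": "carry_out", "data": {
  "targets": "1 30 2.5 0 0;1 40 0 0 0;1 40 0 0 0;1 40 0 0 0;1 30 0 0 0;1 17 0 0 0;1 0 0 0 0;1 0 0 0 0;0.5 0 0 0 0;0.5 0 0 0 0;0.5 0 0 0 0;0.5 0 0 0 0",
  "force": 12
}}

```text
clock: 15.35
tool_pos: [0.5281, 0.1293, 0.2198]
eef_rot: [-0.023, 0.706, 0.023, 0.708]
contact_force: [0.5, -1.7, 6.9]
opening: 0.769
```

```bash
python3 - <<'E'
from h import *
p,d,K,T=snap("wrist","13")
go([.5285,.1285,.072],jaw=YAW+np.pi/2)
E
```

```text
grasp [0.5286 0.1293 0.0727] turn 0.0009 rows 0.0 | shift after turn mm [ 0.7 -0.8 -0.1] open 0.768 F [-0.1 -2.   7.9] t 15.4 q7 0.99
```

View pics/wrist_13.png

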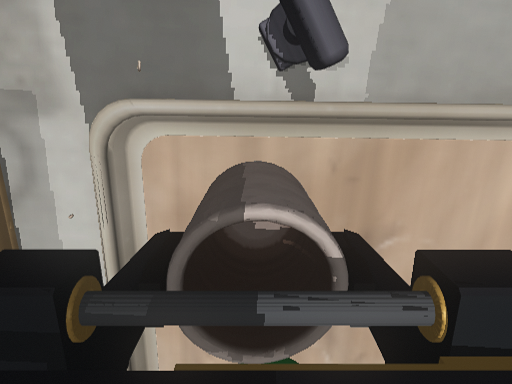

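```bash
python3 - <<'E'
from h import *
print(b2w(0,-.062,0),b2w(0,.062,0))
go(b2w(0,-.062,.0707+.0015),jaw=YAW+np.pi/2)
E
```

```text
[ 0.5732 -0.2316  0.014 ] [ 0.5652 -0.1079  0.014 ]
grasp [0.5286 0.1293 0.0727] turn 0.0009 rows 0.0 | shift after turn mm [ -13.4 -363.1   21.2] open 0.768 F [-0.1 -2.   7.9] t 15.4 q7 0.99
```

>>> {"op": "carry_out", "data": {
  "targets": "0.5 -20 0 0 0;0.5 -35 0 0 0;0.5 -35 0 0 0;0.5 -35 0 0 0;0.5 -20 0 0 0;0.5 0 -18 0 0;0.5 0 -30 0 0;0.5 0 -35 3 0;0.5 0 -35 3 0;0.5 0 -35 3 0;0.5 0 -35 3 0;0.5 0 -35 3 0;0.5 0 -35 3 0;0.5 0 -35 3 0;0.5 0 -30 1 0;0.5 0 -15 0 0;0.5 0 0 0 0;0.5 0 0 0 0"
}}

```text
clock: 16.9
tool_pos: [0.5713, -0.2059, 0.363]
eef_rot: [-0.023, 0.707, 0.024, 0.707]
contact_force: [0.1, 1.0, -2.4]
opening: 0.765
```

```bash
python3 - <<'E'
from h import *
p,d,K,T=snap("wrist","14")
go(b2w(0,-.062,.0707+.0015),jaw=YAW+np.pi/2)
E
```

```text
grasp [ 0.5715 -0.2039  0.2162] turn 0.0034 rows 0.0 | shift after turn mm [129.9 -28.   -0.1] open 0.768 F [ 0.2 -0.3 -2. ] t 16.95 q7 1.64
```

View pics/wrist_14.png

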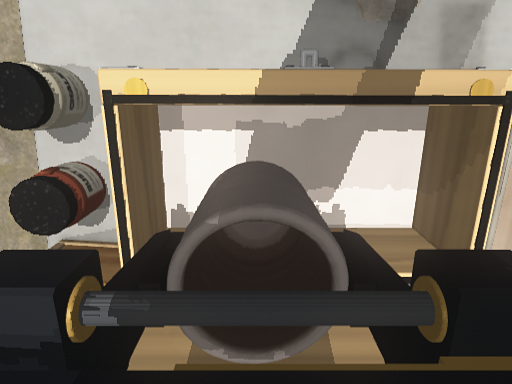

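>>> {"op": "carry_out", "data": {
  "targets": "0.5 0 -20 0 0;0.5 0 -8 0 0;0.5 25 0 0 0;0.5 35 0 0 0;0.5 30 0 0 0;0.5 20 0 0 0;0.5 12 0 0 0;0.5 6 0 0 0;0.5 2.5 0 0 0;0.5 0 0 0 0"
}}

```text
clock: 17.78
tool_pos: [0.574, -0.2336, 0.2332]
eef_rot: [-0.024, 0.706, 0.024, 0.707]
contact_force: [-0.3, 0.0, -1.7]
opening: 0.772
```

```bash
python3 - <<'E'
from h import *
go(b2w(0,-.062,.0707),jaw=YAW+np.pi/2)
E
```

```text
grasp [ 0.5742 -0.2336  0.0862] turn 0.0023 rows 0.0 | shift after turn mm [ 1.5  2.  -0.9] open 0.772 F [-0.3  0.  -1.7] t 17.78 q7 1.62
```

Lower 2 mm until light contact, then release to a modest opening.

>>> {"op": "carry_out", "data": {
  "targets": "0.5 1.5 0 0 0;0.5 1 0 0 0;0.5 0 0 0 0;0.86 0 0 0 0;0.86 0 0 0 0;0.86 0 0 0 0;0.86 -15 0 0 0;0.86 -30 0 0 0;0.86 -40 0 0 0;0.86 -40 0 0 0;1 -20 0 0 0;1 0 0 0 0"
}}

```text
clock: 18.78
tool_pos: [0.5751, -0.2344, 0.3806]
eef_rot: [-0.024, 0.703, 0.022, 0.71]
contact_force: [1.2, -0.8, 0.4]
opening: 0.983
```

```bash
python3 - <<'E'
from h import *
p,d,K,T=snap("wrist","15")
go([.6254,.2683,.25],jaw=YAW+np.pi/2)
p,d,K,T=snap("top","15");crop(p,170,100,410,250,3,"c15")
E
```

```text
grasp [ 0.5749 -0.2345  0.2308] turn 0.0013 rows 0.0 | shift after turn mm [-19.8 498.5  83. ] open 0.998 F [-0.8  0.2 -1.2] t 18.83 q7 1.69
```

View pics/wrist_15.png

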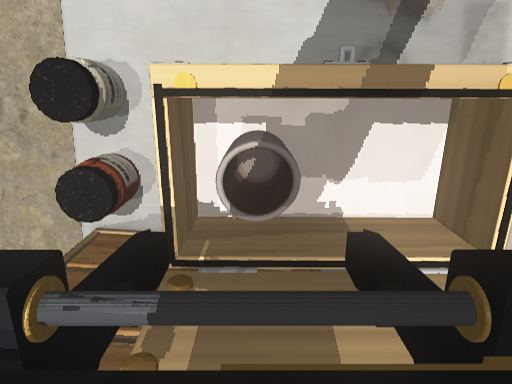

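View pics/c15.png

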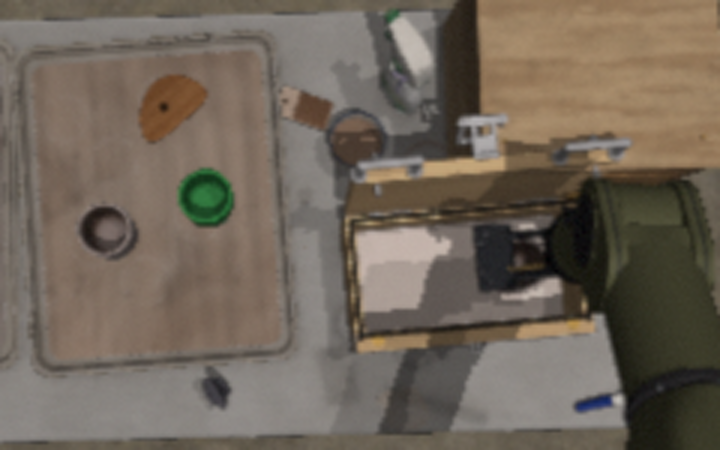

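>>> {"op": "carry_out", "data": {
  "targets": "1 0 25 0 0;1 0 38 0 0;1 0 38 0 0;1 0 38 0 0;1 0 38 0 0;1 0 38 0 0;1 0 38 0 0;1 -3 35 15 0;1 -3 35 15 0;1 -3 35 15 0;1 -3 35 15 0;1 -3 35 13 0;1 -3 35 10 0;1 0 30 0 0;1 0 5 0 0;1 0 0 0 0;1 0 0 0 0"
}}

```text
clock: 20.3
tool_pos: [0.6229, 0.2675, 0.3911]
eef_rot: [-0.025, 0.708, 0.023, 0.706]
contact_force: [-0.9, -1.5, -0.4]
opening: 0.997
```

```bash
cat >> h.py <<'E'
def rims(d,K,T,p):
    C=cloud(d,K,T);m=((C[...,2]>.083)&(C[...,2]<.097)&(d>0)).astype(np.uint8)
    n,l,st,ce=cv2.connectedComponentsWithStats(m)
    for i in range(1,n):
        if st[i,4]>60:
            P=C[l==i]; ctr,rad=cv2.minEnclosingCircle(P[:,:2].astype(np.float32)); print(st[i],np.round(ctr,4),round(rad,4),p[l==i].mean(0).round(),P[:,2].mean().round(4))
E
python3 - <<'E'
from h import *
p,d,K,T=snap("wrist","16")
go([.6254,.2683,.072],jaw=YAW+np.pi/2)
rims(d,K,T,p)
E
```

```text
grasp [0.6231 0.2658 0.2446] turn 0.0 rows 0.0 | shift after turn mm [172.6   2.9   2.9] open 0.999 F [ 1.  -0.6  0.5] t 20.35 q7 0.98
[ 225  151   77   74 1590] [0.6306 0.2736] 0.0344 [ 95. 102. 113.] 0.0889
[  86  184   79   69 1458] [0.6693 0.1488] 0.0349 [43. 85. 38.] 0.0898
[497 217  15  33 300] [0.6589 0.502 ] 0.0166 [ 94. 101. 113.] 0.0874
[423 269  27  11 185] [0.7029 0.4467] 0.0131 [110. 118. 131.] 0.0881
[380 334  23  30 235] [0.7952 0.4182] 0.0198 [104. 112. 128.] 0.0864
```

View pics/wrist_16.png

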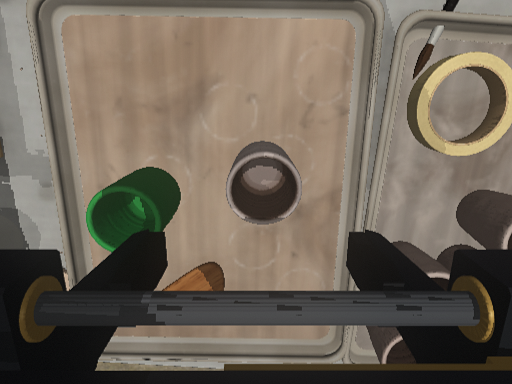

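>>> {"op": "carry_out", "data": {
  "targets": "1 25 6.3 6.5 0;1 38 0 0 0;1 38 0 0 0;1 34 0 0 0;1 22 0 0 0;1 12 0 0 0;1 3.5 0 0 0;1 0 0 0 0;0.5 0 0 0 0;0.5 0 0 0 0;0.5 0 0 0 0;0.5 0 0 0 0"
}}

```text
clock: 21.35
tool_pos: [0.6302, 0.2746, 0.2224]
eef_rot: [-0.023, 0.706, 0.023, 0.708]
contact_force: [-0.3, -3.0, 4.7]
opening: 0.766
```

```bash
python3 - <<'E'
from h import *
go(b2w(0,.062,.0707+.0015),jaw=YAW+np.pi/2)
p,d,K,T=snap("wrist","17")
E
```

```text
grasp [0.6306 0.2746 0.0754] turn 0.0012 rows 0.0 | shift after turn mm [ -10.9 -377.5  -90. ] open 0.766 F [-0.3 -3.   4.7] t 21.35 q7 0.92
```

View pics/wrist_17.png

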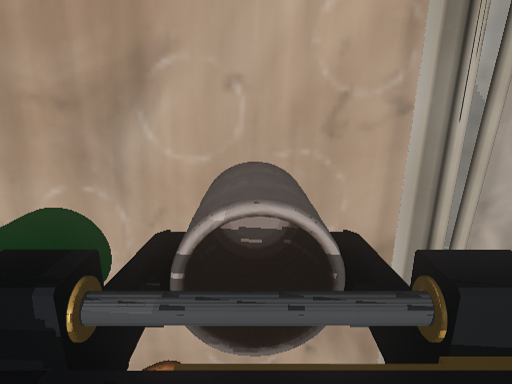

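>>> {"op": "carry_out", "data": {
  "targets": "0.5 -20 0 0 0;0.5 -35 0 0 0;0.5 -38 0 0 0;0.5 -35 0 0 0;0.5 -17 0 0 0;0.5 0 -15 -9 0;0.5 0 -30 -15 0;0.5 0 -35 -15 0;0.5 0 -35 -15 0;0.5 0 -35 -15 0;0.5 0 -35 -12 0;0.5 0 -35 -9 0;0.5 0 -35 0 0;0.5 0 -35 0 0;0.5 0 -35 0 0;0.5 0 -30 0 0;0.5 0 -17 0 0;0.5 0 -5 0 0;0.5 0 0 0 0;0.5 0 0 0 0"
}}

```text
clock: 23.07
tool_pos: [0.5646, -0.1054, 0.3657]
eef_rot: [-0.023, 0.707, 0.025, 0.707]
contact_force: [0.1, 1.1, -2.5]
opening: 0.768
```

```bash
python3 - <<'E'
from h import *
go(b2w(0,.062,.0734+.001),jaw=YAW+np.pi/2)
p,d,K,T=snap("wrist","18")
E
```

```text
grasp [ 0.5645 -0.1051  0.2187] turn 0.0034 rows 0.0 | shift after turn mm [130.3  -3.    0.4] open 0.768 F [ 0.1  1.1 -2.5] t 23.07 q7 1.46
```

View pics/wrist_18.png

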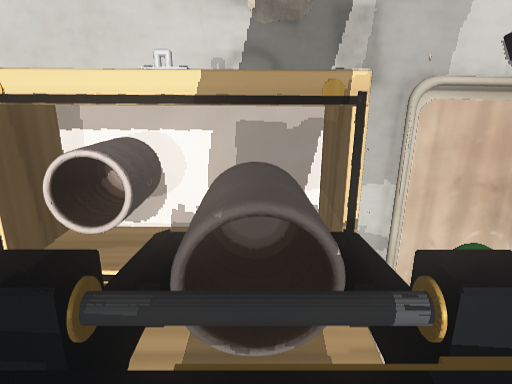

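```bash
python3 - <<'E'
from h import *
p,d,K,T=load("wrist","18")
C=cloud(d,K,T);m=((C[...,2]>.096)&(C[...,2]<.109)&(d>0)).astype(np.uint8);m[:,165:]=0
n,l,st,ce=cv2.connectedComponentsWithStats(m)
for i in range(1,n):
    if st[i,4]>60:
        P=C[l==i]; ctr,rad=cv2.minEnclosingCircle(P[:,:2].astype(np.float32)); print(st[i],ctr,rad)
        c,s=np.cos(YAW),np.sin(YAW);x,y=ctr;print(x*c+y*s-.557,-x*s+y*c+.2062)
E
```

```text
[   0   50  165   56 5880] (0.4898216426372528, -0.23134607076644897) 0.06110966205596924
-0.08316086851611032 -0.05633137627629292
[  43  149   92   85 2529] (0.574018657207489, -0.23420864343643188) 0.03505052626132965
0.0006749001185091252 -0.06463170652719619
[  0 171  18  81 790] (0.5951746106147766, -0.3001718521118164) 0.032981857657432556
0.017521745962977064 -0.13182473479960238
[101 264  24  20 260] (0.6398248076438904, -0.2200646698474884) 0.010318342596292496
0.06725784012754199 -0.05477201465084652
```

B is at (0.001, -0.065) in the box, fine. Lower the second one.

>>> {"op": "carry_out", "data": {
  "targets": "0.5 10 -3 0 0;0.5 30 0 0 0;0.5 35 0 0 0;0.5 25 0 0 0;0.5 15 0 0 0;0.5 10 0 0 0;0.5 4 0 0 0;0.5 1.5 0 0 0;0.5 1 0 0 0;0.5 0 0 0 0"
}}

```text
clock: 23.95
tool_pos: [0.5653, -0.1099, 0.235]
eef_rot: [-0.024, 0.706, 0.024, 0.707]
contact_force: [0.9, -0.8, -2.7]
opening: 0.773
```

```bash
python3 - <<'E'
from h import *
go(b2w(0,.062,.0734),jaw=YAW+np.pi/2)
E
```

```text
grasp [ 0.5655 -0.1099  0.088 ] turn 0.0019 rows 0.0 | shift after turn mm [ 0.6  2.1 -0.3] open 0.773 F [ 0.9 -0.8 -2.7] t 23.95 q7 1.39
```

>>> {"op": "carry_out", "data": {
  "targets": "0.5 1.5 0 0 0;0.5 0.5 0 0 0;0.86 0 0 0 0;0.86 0 0 0 0;0.86 0 0 0 0;0.86 -15 0 0 0;0.86 -30 0 0 0;0.86 -40 0 0 0;0.86 -40 0 0 0;1 -40 0 0 0;1 -30 0 0 0;1 0 0 0 0;1 0 0 0 0"
}}

```text
clock: 25.03
tool_pos: [0.5651, -0.11, 0.4291]
eef_rot: [-0.024, 0.705, 0.023, 0.708]
contact_force: [-0.5, -0.6, -1.0]
opening: 1.002
```

```bash
python3 - <<'E'
from h import *
p,d,K,T=snap("wrist","19")
C=cloud(d,K,T);m=((C[...,2]>.096)&(C[...,2]<.109)&(d>0)).astype(np.uint8)
n,l,st,ce=cv2.connectedComponentsWithStats(m)
for i in range(1,n):
    if st[i,4]>200:
        P=C[l==i]; ctr,rad=cv2.minEnclosingCircle(P[:,:2].astype(np.float32))
        c,s=np.cos(YAW),np.sin(YAW);x,y=ctr;print(st[i],rad,x*c+y*s-.557,-x*s+y*c+.2062)
s=state();go(b2w(.077+.0314,.108,.0945+.2038+.004),jaw=YAW)
E
```

```text
[   22    58   332   191 16930] 0.16582797467708588 -0.0067864472612333415 -0.00021165381967377939
[ 256  126   73   70 1381] 0.03458496183156967 -0.009425501218754961 0.09338563005915936
[  91  137   73   70 1572] 0.03478039801120758 0.0010621395006020773 -0.06403136710428853
grasp [ 0.5646 -0.1102  0.2804] turn -1.5692 rows 13.1 | shift after turn mm [ -35.9 -109.2   48.2] open 1.001 F [-0.5  0.1 -0.4] t 25.08 q7 1.5
```

View pics/wrist_19.png

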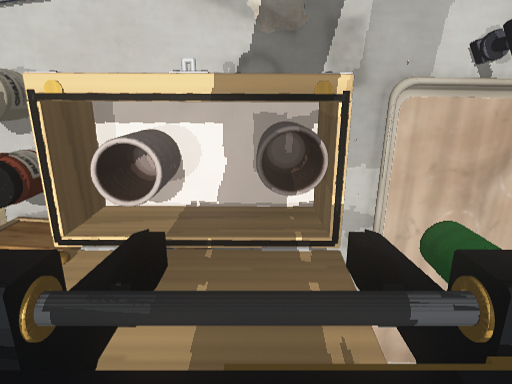

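>>> {"op": "carry_out", "data": {
  "targets": "0.3 -30 0 0 0.12;0.3 -30 0 0 0.12;0.3 -30 0 0 0.12;0.3 -30 0 0 0.12;0.3 0 0 0 0.12;0.3 0 0 0 0.12;0.3 0 0 0 0.12;0.3 0 0 0 0.12;0.3 0 0 0 0.12;0.3 0 0 0 0.12;0.3 0 0 0 0.12;0.3 0 0 0 0.12;0.3 0 0 0 0.12;0.3 0 0 0 0.0124;0.3 0 0 0 0"
}}

```text
clock: 26.33
tool_pos: [0.5647, -0.1099, 0.5455]
eef_rot: [0.482, 0.517, -0.484, 0.516]
contact_force: [0.6, 0.5, 0.1]
opening: 0.298
```

```bash
python3 - <<'E'
from h import *
p,d,K,T=snap("top","20");crop(p,170,100,410,250,3,"c20")
s=state();go(b2w(.077+.0314,.108,.0945+.2038+.004),jaw=YAW)
print(s[0]['q'])
E
```

```text
grasp [ 0.5644 -0.1099  0.3988] turn 0.0033 rows 0.0 | shift after turn mm [ 82.3 109.6 -48. ] open 0.302 F [-0.1  0.2  1.1] t 26.38 q7 0.2
[ 0.0818  0.4789  0.0505  1.5159 -0.0252  1.1501  0.205 ]
```

View pics/c20.png

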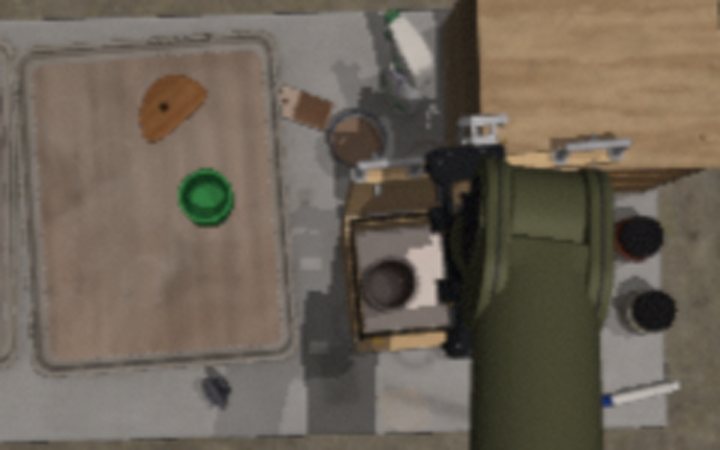

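>>> {"op": "carry_out", "data": {
  "targets": "0.3 0 27 -12 0.0033;0.3 0 27 -12 0;0.3 0 27 -12 0;0.3 0 28.6 -12 0;0.3 0 0 0 0;0.3 20 0 0 0;0.3 20 0 0 0;0.3 0 0 0 0"
}}

```text
clock: 27.05
tool_pos: [0.67, -0.0555, 0.5024]
eef_rot: [0.482, 0.518, -0.486, 0.513]
contact_force: [-0.8, 0.3, -0.6]
opening: 0.304
```

```bash
python3 - <<'E'
from h import *
p,d,K,T=snap("wrist","21")
go(b2w(.077+.0314,.108,.0945+.2038+.004),jaw=YAW)
E
```

```text
grasp [ 0.6695 -0.0557  0.3577] turn -0.0019 rows 0.0 | shift after turn mm [41.4  1.2 -0.6] open 0.302 F [0.1 0.1 0.2] t 27.1 q7 0.1
```

View pics/wrist_21.png

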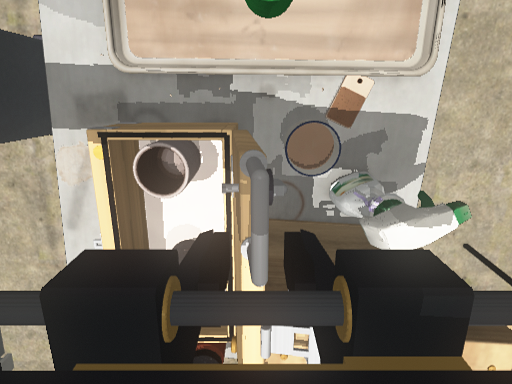

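>>> {"op": "carry_out", "data": {
  "targets": "0.3 18 1 0 0;0.3 18 0 0 0;0.3 5 0 0 0;0.14 0 0 0 0;0.14 0 0 0 0;0.14 0 0 0 0"
}}

```text
clock: 27.6
tool_pos: [0.6716, -0.0556, 0.4673]
eef_rot: [0.484, 0.515, -0.485, 0.515]
contact_force: [-4.2, -0.2, 1.4]
opening: 0.142
```

```bash
python3 - <<'E'
from h import *
go(b2w(.077+.0314,.108,.0945+.2038+.004),jaw=YAW)
P=lambda f:np.array([-206*np.cos(f)+9*np.sin(f),206*np.sin(f)+9*np.cos(f)])
fs=np.linspace(1.68,0,25);q=[P(f) for f in fs]
print(";".join("%.2f: %.1f %.1f"%(f,-(b-a)[1],(b-a)[0]) for a,b,f in zip(q[:-1],q[1:],fs[1:])))
E
```

```text
grasp [ 0.6714 -0.0556  0.3203] turn -0.0033 rows 0.0 | shift after turn mm [ 4.  -0.9 -0.7] open 0.142 F [-4.2 -0.2  1.4] t 27.6 q7 0.1
1.61: -1.7 -14.3;1.54: -0.7 -14.4;1.47: 0.3 -14.4;1.40: 1.3 -14.4;1.33: 2.3 -14.2;1.26: 3.3 -14.0;1.19: 4.3 -13.8;1.12: 5.2 -13.4;1.05: 6.2 -13.0;0.98: 7.1 -12.6;0.91: 7.9 -12.1;0.84: 8.8 -11.5;0.77: 9.5 -10.8;0.70: 10.3 -10.1;0.63: 11.0 -9.4;0.56: 11.6 -8.6;0.49: 12.2 -7.8;0.42: 12.7 -6.9;0.35: 13.1 -6.0;0.28: 13.5 -5.1;0.21: 13.8 -4.1;0.14: 14.1 -3.1;0.07: 14.3 -2.1;0.00: 14.4 -1.1
```

>>> {"op": "carry_out", "data": {
  "targets": "0.14 0 -14.3 0 0;0.14 0 -14.4 0 0;0.14 1 -14.4 0 0;0.14 2 -14.4 0 0;0.14 3 -14.2 0 0;0.14 4 -14 0 0;0.14 4.3 -13.8 0 0;0.14 5.2 -13.4 0 0;0.14 6.2 -13 0 0;0.14 7.1 -12.6 0 0;0.14 0 0 0 0"
}}

```text
clock: 28.52
tool_pos: [0.5325, -0.0642, 0.434]
eef_rot: [0.484, 0.515, -0.485, 0.515]
contact_force: [-1.0, 0.3, -0.6]
opening: 0.144
```

```bash
python3 - <<'E'
from h import *
f=.98;x,z=(-206*np.cos(f)+9*np.sin(f))/1e3,(206*np.sin(f)+9*np.cos(f))/1e3
p,d,K,T=snap("wrist","22")
go(b2w(.077+x,.108,.0945+z+.004),jaw=YAW)
E
```

```text
grasp [ 0.5335 -0.0641  0.2873] turn -0.0035 rows 0.0 | shift after turn mm [-1.3 -1.6 -0.2] open 0.137 F [-4.1 -1.6 -0.9] t 28.57 q7 0.12
```

View pics/wrist_22.png

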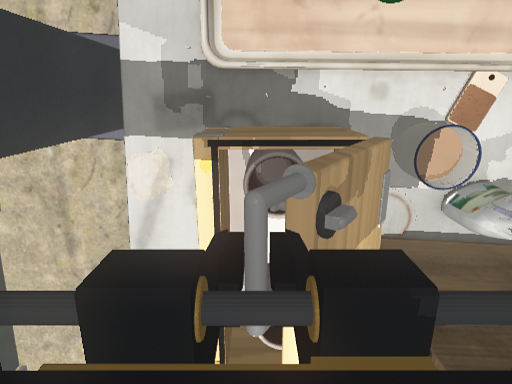

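Working. Now pinch gently, continue down in stages with a re-grip.

>>> {"op": "carry_out", "data": {
  "targets": "0 0 0 0 0;0 0 0 0 0;0 7.9 -12.1 0 0;0 8.8 -11.5 0 0;0 9.5 -10.8 0 0;0 10.3 -10.1 0 0;0 11 -9.4 0 0;0 0 0 0 0;0.15 0 0 0 0;0.15 0 0 0 0;0.15 0 0 0 0",
  "force": 8
}}

```text
clock: 29.48
tool_pos: [0.4807, -0.0671, 0.3861]
eef_rot: [0.484, 0.515, -0.484, 0.515]
contact_force: [-2.3, -0.4, -3.6]
opening: 0.148
```

```bash
python3 - <<'E'
from h import *
f=.63;x,z=(-206*np.cos(f)+9*np.sin(f))/1e3,(206*np.sin(f)+9*np.cos(f))/1e3
p,d,K,T=snap("wrist","23")
go(b2w(.077+x,.108,.0945+z+.004),jaw=YAW)
E
```

```text
grasp [ 0.4806 -0.0671  0.2391] turn -0.0031 rows 0.0 | shift after turn mm [-2.  -2.4  0.1] open 0.152 F [-2.8 -1.1 -3.1] t 29.53 q7 0.13
```

View pics/wrist_23.png

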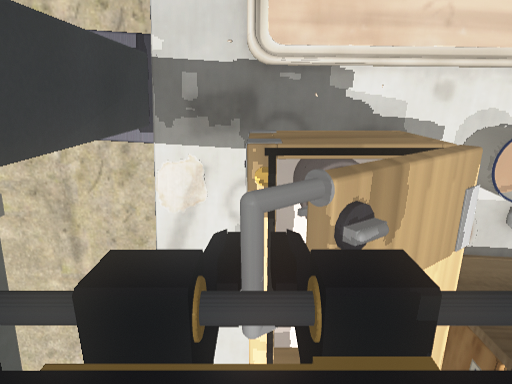

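>>> {"op": "carry_out", "data": {
  "targets": "0.15 -1 -2 0 0;0 0 0 0 0;0 0 0 0 0;0 11.6 -8.6 0 0;0 12.2 -7.8 0 0;0 12.7 -6.9 0 0;0 13.1 -6 0 0;0 13.5 -5.1 0 0;0 0 0 0 0;0.15 0 0 0 0;0.15 0 0 0 0;0 0 0 0 0;0 0 0 0 0;0 13.8 -4.1 0 0;0 14.1 -3.1 0 0;0 14.3 -2.1 0 0;0 0 0 0 0"
}}

```text
clock: 30.95
tool_pos: [0.4342, -0.0699, 0.2803]
eef_rot: [0.484, 0.516, -0.485, 0.515]
contact_force: [-2.8, -0.1, -5.3]
opening: 0.107
```

```bash
python3 - <<'E'
from h import *
f=.07;x,z=(-206*np.cos(f)+9*np.sin(f))/1e3,(206*np.sin(f)+9*np.cos(f))/1e3
p,d,K,T=snap("wrist","24")
go(b2w(.077+x,.108,.0945+z+.004),jaw=YAW)
E
```

```text
grasp [ 0.4339 -0.0699  0.134 ] turn -0.0032 rows 0.0 | shift after turn mm [-1.9  0.6  0.4] open 0.11 F [-2.3 -0.6 -5.3] t 31.0 q7 0.14
```

View pics/wrist_24.png

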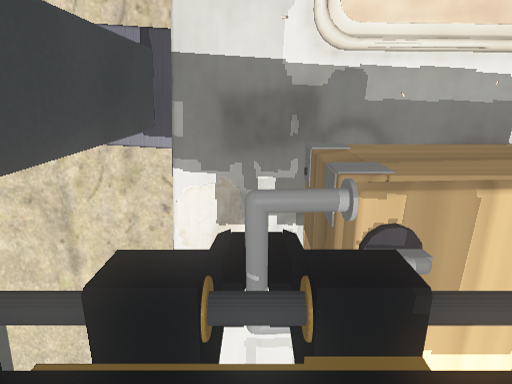

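>>> {"op": "carry_out", "data": {
  "targets": "0 8 -1 0 0;0 5 0 0 0;0 3 0 0 0;0 2 0 0 0;0 0 0 0 0",
  "force": 12
}}

```text
clock: 31.42
tool_pos: [0.4331, -0.0701, 0.2642]
eef_rot: [0.484, 0.515, -0.485, 0.515]
contact_force: [-4.8, -0.7, 7.4]
opening: 0.101
```

```bash
python3 - <<'E'
from h import *
p,d,K,T=snap("wrist","25")
go(b2w(-.129,.108,.0945+.009+.004),jaw=YAW)
C=cloud(d,K,T)
for u,v in [(350,170),(450,200),(470,170),(500,220)]: print(C[v,u])
E
```

```text
grasp [ 0.433  -0.0701  0.1173] turn -0.0035 rows 0.0 | shift after turn mm [-4.2  0.4  0.2] open 0.098 F [-6.  -0.3  7.3] t 31.47 q7 0.14
[ 0.4773 -0.0307  0.0848]
[ 0.5044 -0.0318  0.1249]
[ 0.5386 -0.0277  0.0813]
[ 0.5249 -0.0383  0.1255]
```

>>> {"op": "carry_out", "data": {
  "targets": "0.3 0 0 0 0;0.3 0 0 0 0;0.3 0 0 0 0;0.3 -20 0 0 0;0.3 -35 0 0 0;0.3 -40 0 0 0;0.3 -40 0 0 0;0.3 -40 0 0 0;0.3 0 0 0 0"
}}

```text
clock: 32.22
tool_pos: [0.4358, -0.0703, 0.4452]
eef_rot: [0.488, 0.511, -0.481, 0.519]
contact_force: [-0.2, -0.3, 0.2]
opening: 0.301
```

```bash
python3 - <<'E'
from h import *
p,d,K,T=snap("wrist","26")
go(b2w(-.089+.036,0,.1125+.027+.008),jaw=YAW)
C=cloud(d,K,T)
P=C[(abs(C[...,2]-.1255)<.006)&(C[...,0]>.48)&(C[...,0]<.62)&(C[...,1]<-.05)&(C[...,1]>-.3)]
print(len(P), np.linalg.lstsq(np.c_[P[:,:2],np.ones(len(P))],P[:,2],rcond=None)[0])
p,d,K,T=load("wrist","1");C=cloud(d,K,T)
P=C[(abs(C[...,2]-.1255)<.006)&(C[...,0]>.48)&(C[...,0]<.62)&(C[...,1]<-.05)&(C[...,1]>-.3)]
print(len(P), np.linalg.lstsq(np.c_[P[:,:2],np.ones(len(P))],P[:,2],rcond=None)[0])
E
```

```text
grasp [ 0.4368 -0.0702  0.2954] turn -0.0032 rows 0.0 | shift after turn mm [134.8  71.2 107.7] open 0.301 F [-0.3 -0.2 -0.4] t 32.27 q7 0.14
13351 [-0.002   0.0026  0.1271]
34401 [-0.0026  0.0003  0.1272]
```

View pics/wrist_26.png

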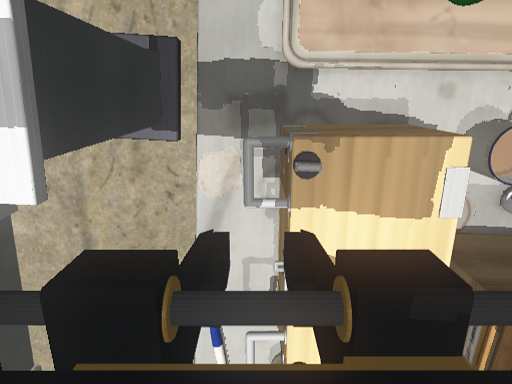

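>>> {"op": "carry_out", "data": {
  "targets": "0.27 0 23 26 -0.0032;0.27 0 23 27 0;0.27 0 23 27 0;0.27 5 2 27 0;0.27 30 0 0 0;0.27 25 0 0 0;0.27 0 0 0 0"
}}

```text
clock: 32.85
tool_pos: [0.5096, -0.1721, 0.3734]
eef_rot: [0.482, 0.519, -0.485, 0.513]
contact_force: [-1.4, 0.4, 0.3]
opening: 0.269
```

```bash
python3 - <<'E'
from h import *
p,d,K,T=snap("wrist","27")
go(b2w(-.089+.036,0,.1125+.027+.008),jaw=YAW)
E
```

```text
grasp [ 0.5094 -0.1716  0.2287] turn 0.0001 rows 0.0 | shift after turn mm [67.1  7.2  2.2] open 0.272 F [0.  0.2 0.2] t 32.9 q7 0.32
```

View pics/wrist_27.png

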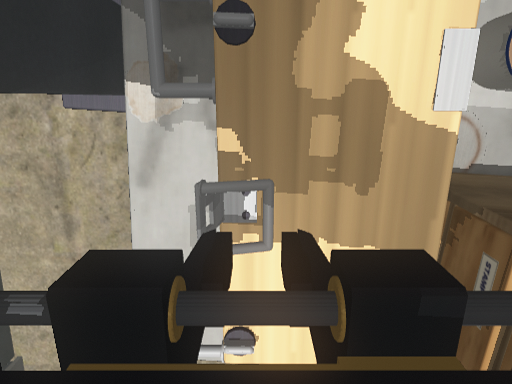

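>>> {"op": "carry_out", "data": {
  "targets": "0.27 5 7.2 2.2 0;0.27 20 0 0 0;0.27 20 0 0 0;0.27 14 0 0 0;0.27 5 0 0 0;0.14 0 0 0 0;0.14 0 0 0 0;0.14 0 0 0 0"
}}

```text
clock: 33.57
tool_pos: [0.5181, -0.174, 0.3153]
eef_rot: [0.483, 0.516, -0.484, 0.516]
contact_force: [-2.5, -0.0, -2.3]
opening: 0.14
```

```bash
python3 - <<'E'
from h import *
go(b2w(-.089+.036,0,.1125+.027+.006),jaw=YAW)
P=lambda f:np.array([-42*np.cos(f)-18*np.sin(f),42*np.sin(f)-18*np.cos(f)])
fs=np.linspace(2.9,0,17);q=[P(f) for f in fs]
for a,b,f in zip(q[:-1],q[1:],fs[1:]): print(round(f,2),"%.1f %.1f"%(-(b-a)[1],(b-a)[0]),end="; ")
E
```

```text
grasp [ 0.5179 -0.174   0.1683] turn -0.0 rows 0.0 | shift after turn mm [ 8.8 -1.6 -0.9] open 0.14 F [-2.5 -0.  -2.3] t 33.57 q7 0.32
2.72 -6.1 -5.6; 2.54 -5.0 -6.6; 2.36 -3.8 -7.4; 2.17 -2.4 -7.9; 1.99 -0.9 -8.2; 1.81 0.6 -8.2; 1.63 2.1 -8.0; 1.45 3.5 -7.5; 1.27 4.8 -6.7; 1.09 5.9 -5.8; 0.91 6.9 -4.6; 0.73 7.6 -3.3; 0.54 8.1 -1.9; 0.36 8.3 -0.4; 0.18 8.2 1.1; 0.0 7.9 2.6;
```

>>> {"op": "carry_out", "data": {
  "targets": "0.14 4 0 0 0;0.14 4 -1 0 0;0.14 0 0 0 0;0.14 0 0 0 0"
}}

```text
clock: 33.9
tool_pos: [0.5177, -0.1742, 0.3066]
eef_rot: [0.484, 0.516, -0.483, 0.516]
contact_force: [-1.6, -0.9, -0.8]
opening: 0.137
```

```bash
python3 - <<'E'
from h import *
go(b2w(-.089+.036,0,.1125+.027+.006),jaw=YAW)
p,d,K,T=snap("wrist","28")
E
```

```text
grasp [ 0.5178 -0.1742  0.1596] turn -0.0001 rows 0.0 | shift after turn mm [ 0.1 -1.5 -1.1] open 0.137 F [-1.6 -0.9 -0.8] t 33.9 q7 0.32
```

View pics/wrist_28.png

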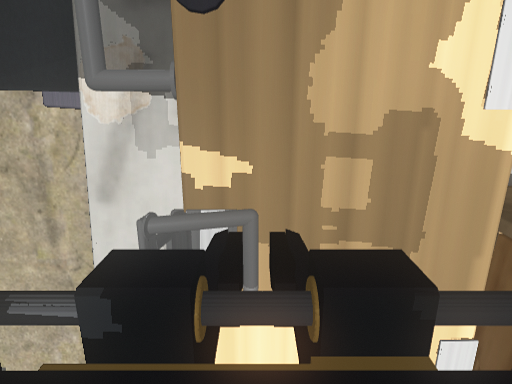

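>>> {"op": "carry_out", "data": {
  "targets": "0.14 -5 -5.6 0 0;0.14 -5 -6.6 0 0;0.14 -3.8 -7.4 0 0;0.14 -2.4 -7.9 0 0;0.14 -0.9 -8.2 0 0;0.14 0.6 -8.2 0 0;0.14 2.1 -8 0 0;0.14 3.5 -7.5 0 0;0.14 4.8 -6.7 0 0;0.14 5.9 -5.8 0 0;0.14 6.9 -4.6 0 0;0.14 7.6 -3.3 0 0;0.14 8.1 -1.9 0 0;0.14 0 0 0 0"
}}

```text
clock: 35.12
tool_pos: [0.435, -0.1792, 0.2826]
eef_rot: [0.483, 0.517, -0.484, 0.515]
contact_force: [-1.3, 0.1, 0.3]
opening: 0.136
```

```bash
python3 - <<'E'
from h import *
go(b2w(-.089-.0453,0,.1125+.0064+.006),jaw=YAW)
p,d,K,T=snap("wrist","29")
E
```

```text
grasp [ 0.4345 -0.179   0.1356] turn -0.0002 rows 0.0 | shift after turn mm [-3.3  0.7 -0.6] open 0.136 F [-1.3  0.1  0.3] t 35.12 q7 0.36
```

View pics/wrist_29.png

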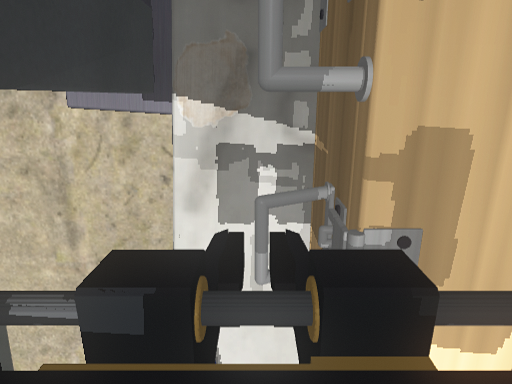

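>>> {"op": "carry_out", "data": {
  "targets": "0.14 8.3 -0.4 0 0;0.14 8.2 1.1 0 0;0.14 7.9 2 0 0;0.14 0 0 0 0;0 0 0 0 0;0 0 0 0 0;0 0 0 0 0;0 4 0 0 0;0 0 0 0 0",
  "force": 8
}}

```text
clock: 35.92
tool_pos: [0.4374, -0.1792, 0.2559]
eef_rot: [0.483, 0.517, -0.484, 0.515]
contact_force: [-6.3, -0.5, 4.9]
opening: 0.071
```

```bash
python3 - <<'E'
from h import *
go(b2w(-.131,0,.0945+.004),jaw=YAW)
E
```

```text
grasp [ 0.437  -0.1791  0.1089] turn -0.0006 rows 0.0 | shift after turn mm [-3.6  1.5 -0.8] open 0.071 F [-6.3 -0.5  4.9] t 35.92 q7 0.36
```

>>> {"op": "carry_out", "data": {
  "targets": "0.3 0 0 0 0;0.3 0 0 0 0;0.3 0 0 0 0;0.3 -20 0 0 0;0.3 -35 0 0 0;0.3 -40 0 0 0;0.3 -40 0 0 0;0.3 -40 0 0 0;0.3 0 0 0 0"
}}

```text
clock: 36.67
tool_pos: [0.441, -0.1799, 0.4378]
eef_rot: [0.486, 0.511, -0.481, 0.521]
contact_force: [0.5, -0.2, -0.8]
opening: 0.299
```

```bash
python3 - <<'E'
from h import *
p,d,K,T=snap("wrist","30");go([.44,.14,.15],jaw=YAW)
crop(p,190,60,320,180,5,"c30")
p,d,K,T=snap("scene","30");crop(p,200,100,400,250,4,"c31")
p,d,K,T=snap("top","30");crop(p,200,150,300,250,6,"c32")
E
```

```text
grasp [ 0.4419 -0.18    0.2878] turn 0.0002 rows 0.0 | shift after turn mm [ 136.8   17.3 -320. ] open 0.299 F [ 0.2  0.9 -0.3] t 36.72 q7 0.37
```

View pics/wrist_30.png

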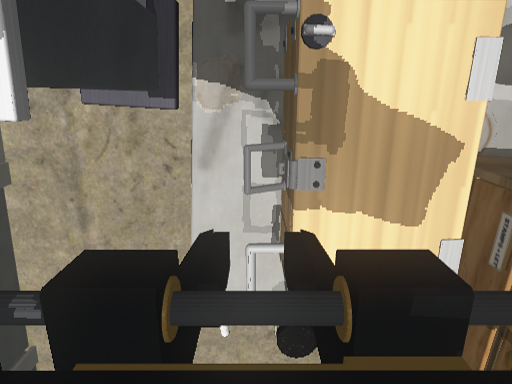

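View pics/c31.png

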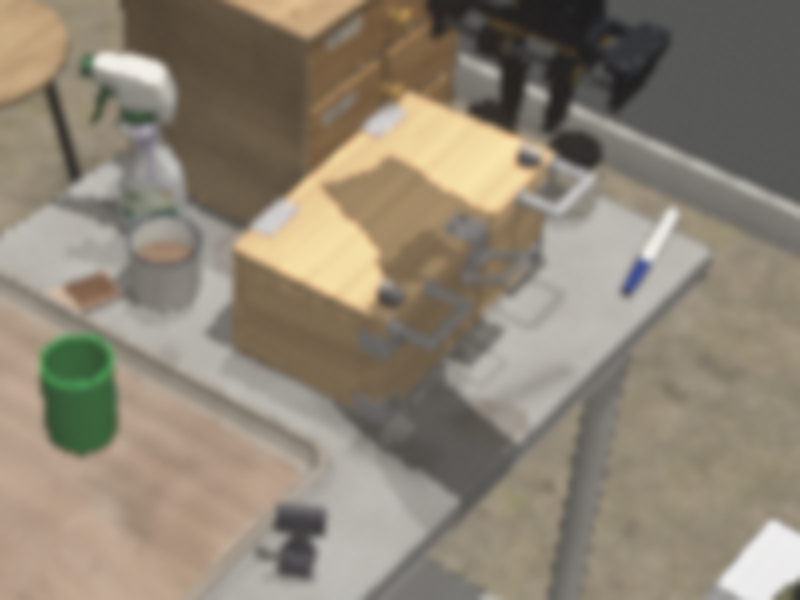

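View pics/c32.png

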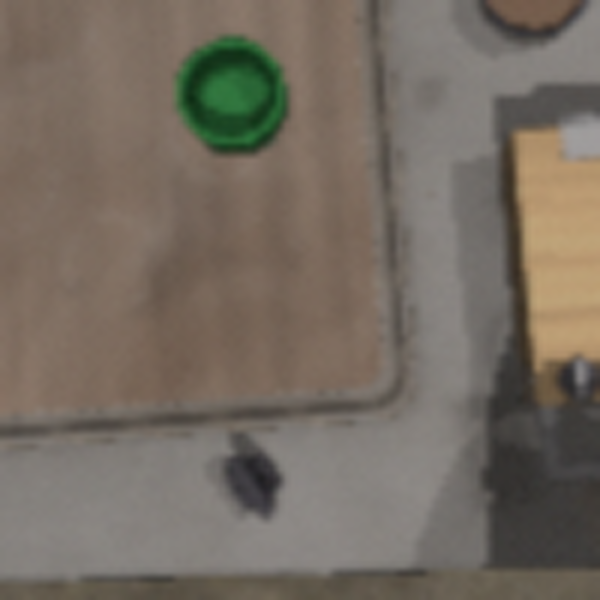

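>>> {"op": "carry_out", "data": {
  "targets": "0.6 -5 1 -15 0;0.6 0 1 -30 0;0.6 0 1 -38 0;0.6 0 1 -38 0;0.6 0 1 -38 0;0.6 0 1 -38 0;0.6 0 1 -38 0;0.6 0 1 -38 0;0.6 0 1 -30 0;0.6 0 0 -12 0;0.6 0 0 0 0;0.6 0 0 0 0"
}}

```text
clock: 37.82
tool_pos: [0.427, 0.1358, 0.4344]
eef_rot: [0.482, 0.517, -0.484, 0.516]
contact_force: [0.5, -0.0, -0.3]
opening: 0.599
```

```bash
python3 - <<'E'
from h import *
p,d,K,T=load("wrist","30");C=cloud(d,K,T)
m=(C[...,2]>.098)&(C[...,2]<.122)
ys,xs=np.where(m[130:210,235:270]);q=C[130:210,235:270][m[130:210,235:270]]
c,s=np.cos(YAW),np.sin(YAW);bx=q[:,0]*c+q[:,1]*s-.557
sel=bx<bx.min()+.008;print("pull bx",bx.min(),np.median(bx[sel]),"z",q[sel,2].max(),np.median(q[sel,2]))
p,d,K,T=snap("wrist","31")
go([.43,.14,.061])
crop(p,130,100,390,300,3,"c33")
C=cloud(d,K,T);m=((C[...,2]>.062)&(C[...,2]<.08)&(d>.1)).astype(np.uint8)
n,l,st,ce=cv2.connectedComponentsWithStats(m)
for i in range(1,n):
    if st[i,4]>60:
        P=C[l==i][:,:2].astype(np.float32);r_=cv2.minAreaRect(P);b=cv2.boxPoints(r_);e=[b[1]-b[0],b[2]-b[1]];L=[np.hypot(*x) for x in e];k=int(np.argmax(L));print(st[i],b.mean(0),L,"long angle",np.arctan2(e[k][1],e[k][0]),C[l==i][:,2].max())
E
```

```text
pull bx -0.13504044630441026 -0.13181257606335656 z 0.11254141764057857 0.11027059149700091
grasp [0.4268 0.1344 0.2877] turn 0 rows 0.0 | shift after turn mm [226.7   4.1  -5.7] open 0.604 F [ 0.7 -0.9  0.8] t 37.87 q7 -0.33
[448 137  47  62 633] [0.6479 0.1526] [np.float32(0.027711838), np.float32(0.06699085)] long angle 1.3661736 0.07997919434483458
[237 146  38  27 464] [0.4253 0.1421] [np.float32(0.01224079), np.float32(0.043733962)] long angle 0.5562196 0.07255032042494947
[475 146  37  52 590] [0.6843 0.1444] [np.float32(0.026563194), np.float32(0.055904765)] long angle 1.3518159 0.07992509239910289
```

View pics/wrist_31.png

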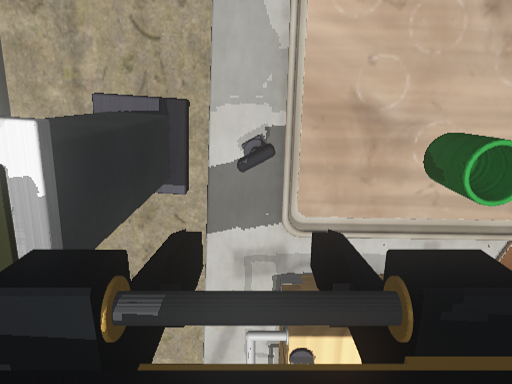

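>>> {"op": "carry_out", "data": {
  "targets": "0.5 0 0 0 -0.12;0.5 0 0 0 -0.12;0.5 0 0 0 -0.12;0.5 0 0 0 -0.12;0.5 0 0 0 -0.12;0.5 0 0 0 -0.12;0.5 0 0 0 -0.12;0.5 0 0 0 -0.12;0.5 0 0 0 -0.12;0.5 0 0 0 -0.12;0.5 0 0 0 -0.12;0.5 0 0 0 -0.12;0.5 0 0 0 -0.12;0.5 0 0 0 -0.12;0.5 0 0 0 -0.12;0.5 0 0 0 -0.12;0.5 0 0 0 -0.12;0.5 0 0 0 -0.022;0.5 0 0 0 0;0.5 0 0 0 0"
}}

```text
clock: 39.53
tool_pos: [0.4275, 0.1346, 0.4355]
eef_rot: [-0.192, 0.681, 0.192, 0.68]
contact_force: [-0.1, -0.5, 0.4]
opening: 0.502
```

```bash
cat >> h.py <<'E'
def bar(d,K,T,z0,z1,near=None,amin=40):
    C=cloud(d,K,T);m=((C[...,2]>z0)&(C[...,2]<z1)&(d>.1)).astype(np.uint8)
    n,l,st,ce=cv2.connectedComponentsWithStats(m)
    for i in range(1,n):
        if st[i,4]>amin:
            P=C[l==i][:,:2].astype(np.float32)
            if near is not None and np.hypot(*(P.mean(0)-near))>.04: continue
            r_=cv2.minAreaRect(P);b=cv2.boxPoints(r_);e=[b[1]-b[0],b[2]-b[1]];L=[np.hypot(*x) for x in e];k=int(np.argmax(L));print(st[i],b.mean(0),np.round(L,4),"long angle",round(float(np.arctan2(e[k][1],e[k][0])),4),"ztop",C[l==i][:,2].max())
E
python3 - <<'E'
from h import *
p,d,K,T=snap("wrist","32")
go([.4253,.1421,.061],jaw=.556+np.pi/2)
print(r.get_state()['q'])
bar(d,K,T,.062,.08,np.array([.425,.142]))
E
```

```text
grasp [0.4274 0.1349 0.2886] turn -0.0039 rows 0.0 | shift after turn mm [227.6   7.2   2.2] open 0.497 F [ 0.9 -0.5 -0.3] t 39.58 q7 1.31
[-0.0116  0.4604 -0.5854  2.021   0.3634  0.7628  1.307 ]
[259 147  11  41 432] [0.4255 0.1427] [0.0109 0.0441] long angle 0.5598 ztop 0.07272153698716399
```

View pics/wrist_32.png

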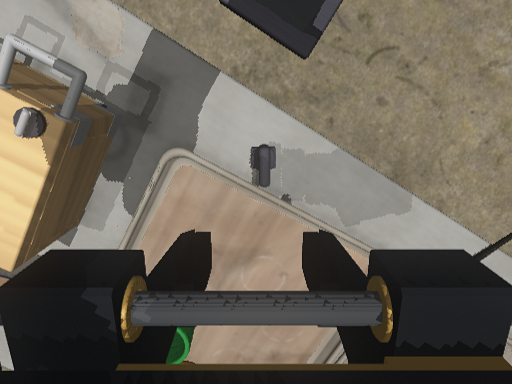

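>>> {"op": "carry_out", "data": {
  "targets": "0.4 10 7.7 2 0;0.4 30 0 0 0;0.4 38 0 0 0;0.4 38 0 0 0;0.4 38 0 0 0;0.4 30 0 0 0;0.4 20 0 0 0;0.4 15 0 0 0;0.4 0 0 0 0;0.4 0 0 0 0"
}}

```text
clock: 40.42
tool_pos: [0.4249, 0.1435, 0.2165]
eef_rot: [-0.194, 0.68, 0.194, 0.68]
contact_force: [-0.2, 0.2, 1.0]
opening: 0.401
```

```bash
python3 - <<'E'
from h import *
p,d,K,T=snap("wrist","33")
go([.4255,.1425,.061],jaw=.558+np.pi/2)
E
```

```text
grasp [0.4252 0.1434 0.0702] turn -0.0027 rows 0.0 | shift after turn mm [ 9.2 -0.9 -0.2] open 0.404 F [ 0.6 -0.  -0.1] t 40.47 q7 0.92
```

View pics/wrist_33.png

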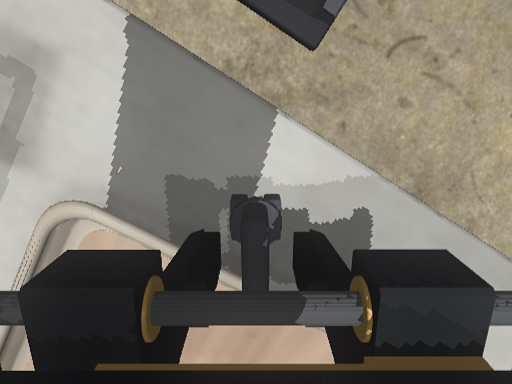

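>>> {"op": "carry_out", "data": {
  "targets": "0.4 6 -1 0 0;0.4 3 0 0 0;0.4 0 0 0 0;0 0 0 0 0;0 0 0 0 0;0 0 0 0 0;0 0 0 0 0;0 0 0 0 0",
  "force": 30
}}

```text
clock: 41.13
tool_pos: [0.4255, 0.1426, 0.208]
eef_rot: [-0.194, 0.68, 0.194, 0.68]
contact_force: [-0.1, 1.0, 1.4]
opening: 0.135
```

```bash
python3 - <<'E'
from h import *
go([.4255,.1425,.061],jaw=.558+np.pi/2)
E
```

```text
grasp [0.4255 0.1427 0.061 ] turn -0.002 rows 0.0 | shift after turn mm [-0.  -0.1 -0.1] open 0.135 F [-0.1  1.   1.4] t 41.13 q7 0.91
```

>>> {"op": "carry_out", "data": {
  "targets": "0 -20 0 0 0;0 -35 0 0 0;0 -38 0 0 0;0 -38 0 0 0;0 -38 0 0 0;0 -30 0 0 0;0 0 0 0 0;0 0 0 0 0"
}}

```text
clock: 41.8
tool_pos: [0.4256, 0.1422, 0.4078]
eef_rot: [-0.194, 0.679, 0.194, 0.681]
contact_force: [-0.9, -0.5, -1.4]
opening: 0.136
```

```bash
python3 - <<'E'
from h import *
p,d,K,T=snap("wrist","34")
p,d,K,T=snap("scene","34");crop(p,140,60,400,255,3,"c34")
print(b2w(0,0,0))
# screws nominal
for n,y in(("L",.118),("R",-.118)): print(n,b2w(-.089+.017,y,.1275))
go(b2w(-.072,.118,.11+.07),jaw=YAW+np.pi/2)
E
```

```text
[ 0.5692 -0.1698  0.014 ]
L [ 0.4897 -0.0567  0.1415]
R [ 0.5049 -0.2922  0.1415]
grasp [0.4247 0.1416 0.2587] turn 0.4909 rows 4.1 | shift after turn mm [  64.9 -202.    52.1] open 0.132 F [ 0.2 -0.7 -1.9] t 41.9 q7 1.2
```

View pics/wrist_34.png

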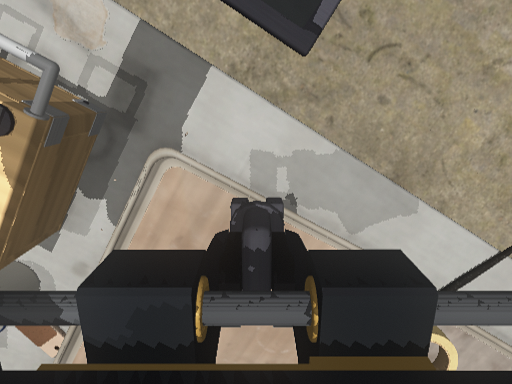

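View pics/c34.png

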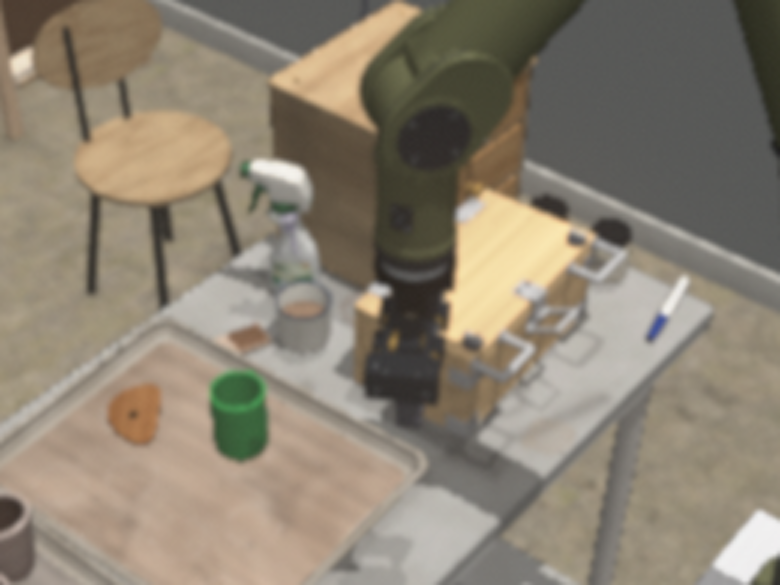

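>>> {"op": "carry_out", "data": {
  "targets": "0 0 0 0 0.12;0 0 0 0 0.12;0 0 0 0 0.12;0 0 0 0 0.12;0 0 0 0 0.011;0 0 -25 8 0;0 0 -35 14 0;0 0 -35 14 0;0 0 -30 12 0;0 0 -17 4 0;0 0 0 0 0;0 0 0 0 0"
}}

```text
clock: 42.9
tool_pos: [0.4863, 0.0033, 0.4054]
eef_rot: [-0.023, 0.708, 0.023, 0.706]
contact_force: [-1.0, 0.8, -1.3]
opening: 0.13
```

```bash
python3 - <<'E'
from h import *
p,d,K,T=snap("wrist","35")
go(b2w(-.072,.118,.11+.07),jaw=YAW+np.pi/2)
bar(d,K,T,.134,.15,np.array([.488,-.057]),20)
crop(p,30,60,230,210,4,"c35")
E
```

```text
grasp [0.4857 0.0048 0.2588] turn 0.0024 rows 0.0 | shift after turn mm [ 64.7 -61.6   0.1] open 0.135 F [ 0.3  0.4 -1.4] t 42.95 q7 1.15
[175 172  10  31 308] [ 0.487  -0.0566] [0.0074 0.0244] long angle 0.0037 ztop 0.1420120141414817
```

View pics/wrist_35.png

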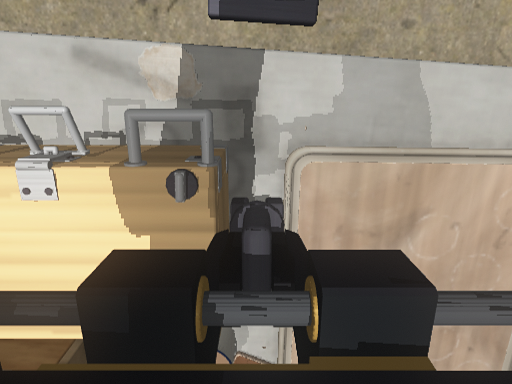

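```bash
python3 - <<'E'
from h import *
for i in range(5):
    p,d,K,T=snap("wrist","36")
    s,M,g=state();print(g)
    bar(d,K,T,.134,.15,np.array([.488,-.057]),20)
    bar(d,K,T,.255,.28,g[:2],20)
E
```

```text
[0.4858 0.0055 0.2591]
[173 171  10  32 301] [ 0.4868 -0.0565] [0.0242 0.0074] long angle -0.0143 ztop 0.14239429686556787
[ 206  217  102   74 4314] [0.4789 0.0024] [0.0319 0.0335] long angle 1.0005 ztop 0.27998330752632905
[0.4859 0.0059 0.2593]
[172 171  11  31 303] [ 0.4867 -0.0568] [0.0073 0.024 ] long angle 0.029 ztop 0.1417072854822332
[ 206  216  102   75 4324] [0.4788 0.0034] [0.0316 0.0334] long angle 1.0031 ztop 0.2799791101658337
[0.486  0.0059 0.2595]
[171 171  11  31 306] [ 0.487  -0.0568] [0.0074 0.0241] long angle 0.0351 ztop 0.1423152304701955
[ 206  216  102   75 4318] [0.4788 0.0037] [0.0315 0.0336] long angle 1.0013 ztop 0.2799939804527729
[0.4861 0.0057 0.2597]
[172 171  10  31 300] [ 0.4871 -0.0566] [0.0073 0.0244] long angle 0.0104 ztop 0.14231968584872068
[ 206  216  102   75 4315] [0.4785 0.0075] [0.0331 0.0317] long angle -0.8525 ztop 0.2799814434026427
[0.4863 0.0055 0.2598]
[172 170  11  31 300] [ 0.4869 -0.0566] [0.0072 0.0239] long angle 0.0276 ztop 0.14237179372101577
[ 206  216  102   75 4325] [0.479  0.0036] [0.0318 0.0334] long angle 0.9869 ztop 0.2799849776705537
```

```bash
python3 - <<'E'
from h import *
go([.4869,-.0567,.205],jaw=.02+np.pi/2)
E
```

```text
grasp [0.4863 0.0055 0.2598] turn 0.0479 rows 0.4 | shift after turn mm [ 54.7 -62.2  -0.6] open 0.135 F [ 0.5 -0.7 -1.4] t 43.2 q7 1.15
```

>>> {"op": "carry_out", "data": {
  "targets": "0 0 -10 0 0.048;0 0 -25 0 0;0 0 -20 -0.6 0;0 0 -7.2 0 0;0 15 0 0 0;0 20 0 0 0;0 13 0 0 0;0 0 0 0 0;0 0 0 0 0;0 0 0 0 0"
}}

```text
clock: 44.03
tool_pos: [0.4879, -0.0576, 0.3595]
eef_rot: [-0.006, 0.707, 0.006, 0.708]
contact_force: [-0.2, 0.4, -0.9]
opening: 0.133
```

```bash
python3 - <<'E'
from h import *
for i in range(3):
    go([.4869,-.0567,.205],jaw=.02+np.pi/2); p,d,K,T=snap("wrist","37")
crop(p,180,120,340,250,4,"c37")
E
```

```text
grasp [ 0.4881 -0.0576  0.2125] turn -0.0032 rows 0.0 | shift after turn mm [ 7.5  0.9 -1.2] open 0.133 F [-0.2  0.4 -0.9] t 44.03 q7 1.18
grasp [ 0.4882 -0.0576  0.2127] turn -0.0031 rows 0.0 | shift after turn mm [ 7.7  1.  -1.3] open 0.135 F [ 0.7  0.3 -1.8] t 44.08 q7 1.18
grasp [ 0.4882 -0.0578  0.2127] turn -0.0032 rows 0.0 | shift after turn mm [ 7.7  1.1 -1.3] open 0.135 F [-0.1  0.2 -2. ] t 44.13 q7 1.18
```

View pics/c37.png

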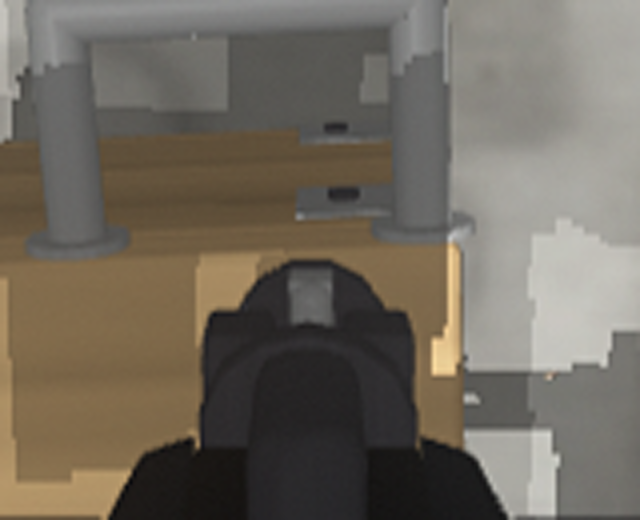

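>>> {"op": "carry_out", "data": {
  "targets": "0 4 0.5 -1.2 0;0 5 0 0 0;0 4 0 0 0;0 4 0 0 0;0 2 0 0 0;0 0 0 0 0"
}}

```text
clock: 44.68
tool_pos: [0.4862, -0.0574, 0.3395]
eef_rot: [-0.006, 0.707, 0.006, 0.707]
contact_force: [0.1, -0.7, -2.1]
opening: 0.136
```

```bash
python3 - <<'E'
from h import *
go([.4869,-.0567,.1925],jaw=.02+np.pi/2); p,d,K,T=snap("wrist","38")
crop(p,180,120,340,250,4,"c38")
E
```

```text
grasp [ 0.4861 -0.0575  0.1925] turn -0.0029 rows 0.0 | shift after turn mm [0.  0.7 0.8] open 0.136 F [ 0.1 -0.7 -2.1] t 44.68 q7 1.15
```

View pics/c38.png

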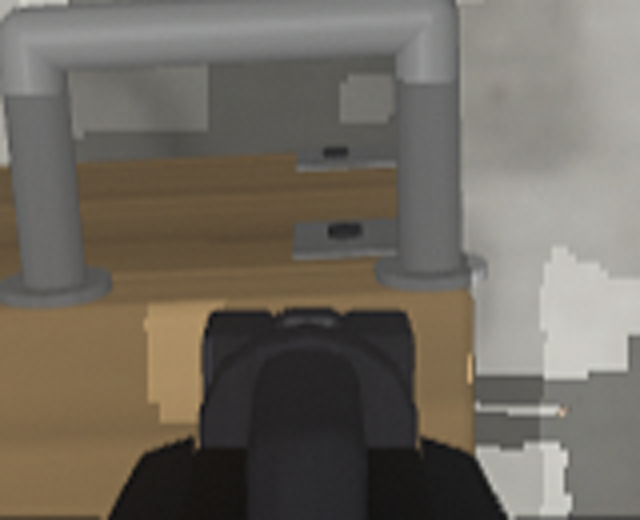

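>>> {"op": "carry_out", "data": {
  "targets": "0 0.5 0.4 0.8 0;0 0 0 0 0.1;0 0 0 0 0.1;0 0 0 0 0.1;0 0 0 0 0.1;0 0 0 0 0.1;0 0 0 0 0.1;0 0 0 0 0.1;0 0 0 0 0.1;0 0 0 0 0"
}}

```text
clock: 45.57
tool_pos: [0.487, -0.0575, 0.3394]
eef_rot: [0.27, 0.653, -0.271, 0.653]
contact_force: [-0.7, -1.8, 1.9]
opening: 0.136
```

```bash
python3 - <<'E'
from h import *
go([.4869,-.0567,.1925],jaw=.0647); p,d,K,T=snap("wrist","39");print(r.get_state()['moment'],r.get_state()['contact_force'])
crop(p,180,120,340,250,4,"c39")
E
```

```text
grasp [ 0.487  -0.0577  0.1924] turn 0.7202 rows 6.0 | shift after turn mm [-0.1 -0.  -1. ] open 0.136 F [-0.7 -1.8  1.9] t 45.57 q7 0.61
[-0.5853  0.3104  0.0601] [-0.9491 -1.8702  2.8504]
```

View pics/wrist_39.png

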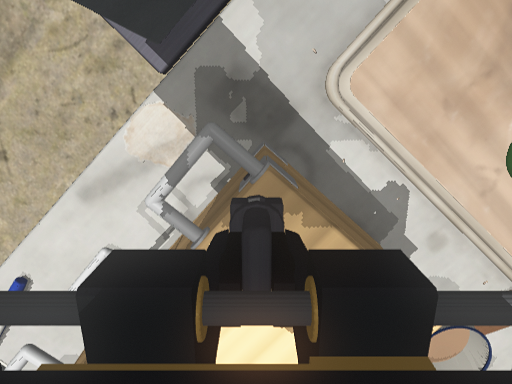

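>>> {"op": "carry_out", "data": {
  "targets": "0 0 0 0 0.1;0 0 0 0 0.1;0 0 0 0 0.1;0 0 0 0 0.1;0 0 0 0 0.1;0 0 0 0 0.1;0 0 0 0 0.1;0 0 0 0 0.04;0 0 0 0 0.03;0 0 0 0 0;0 0 0 0 0"
}}

```text
clock: 46.53
tool_pos: [0.4866, -0.0577, 0.3394]
eef_rot: [0.495, 0.505, -0.496, 0.505]
contact_force: [-2.7, -3.9, 5.4]
opening: 0.135
```

```bash
python3 - <<'E'
from h import *
go([.4869,-.0567,.1925],jaw=.0647);print(r.get_state()['moment'],r.get_state()['contact_force'])
E
```

```text
grasp [ 0.4865 -0.0578  0.1924] turn -0.0453 rows 0.4 | shift after turn mm [-0.1  0.5 -1. ] open 0.135 F [-2.7 -3.9  5.4] t 46.53 q7 0.11
[-0.8794  0.8094  0.0702] [-2.6523 -3.9283  5.3595]
```

>>> {"op": "carry_out", "data": {
  "targets": "0 0 0 0 0.05;0 0 0 0 0;0 0 0 0 0;0 0 0 0 -0.1;0 0 0 0 0;0 -5 0 0 0;0 -8 0 0 0;0 -15 0 0 0;0 -25 0 0 0;0 -15 0 0 0;0 0 0 0 0"
}}

```text
clock: 47.45
tool_pos: [0.4884, -0.0567, 0.4104]
eef_rot: [0.485, 0.515, -0.481, 0.518]
contact_force: [0.1, -0.5, -1.8]
opening: 0.136
```

```bash
python3 - <<'E'
from h import *
p,d,K,T=snap("wrist","40");p2,d2,K2,T2=snap("top","40");crop(p2,265,130,405,245,5,"c40")
go(b2w(-.072,-.05,.245),jaw=YAW)
E
```

```text
grasp [ 0.4876 -0.0566  0.2606] turn 0.0032 rows 0.0 | shift after turn mm [  1.6   2.1 168.2] open 0.133 F [-0.3 -0.8 -2.2] t 47.55 q7 0.14
```

View pics/wrist_40.png

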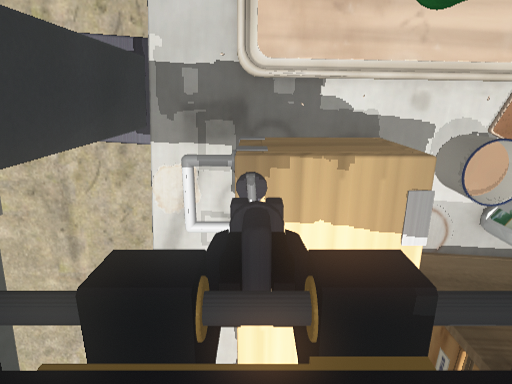

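>>> {"op": "carry_out", "data": {
  "targets": "0 0 0 20 -0.12;0 0 0 25 0;0 0 0 35 0;0 0 0 35 0;0 0 0 35 0;0 0 0 25 0;0 0 0 0 -0.12;0 0 0 0 -0.12;0 0 0 0 -0.12;0 0 0 0 -0.12;0 0 0 0 -0.12;0 0 0 0 -0.12;0 0 0 0 -0.12;0 0 0 0 -0.12;0 0 0 0 -0.12;0 0 0 0 -0.12;0 0 0 0 -0.12;0 0 0 0 -0.12;0 0 0 0 -0.01;0 0 0 0 0"
}}

```text
clock: 49.22
tool_pos: [0.5171, -0.2293, 0.406]
eef_rot: [-0.022, 0.707, 0.023, 0.706]
contact_force: [1.1, 0.4, -0.7]
opening: 0.135
```

```bash
python3 - <<'E'
from h import *
for i in range(5):
    p,d,K,T=snap("wrist","41")
    bar(d,K,T,.134,.15,np.array([.502,-.292]),20)
go([.5024,-.2918,.205],jaw=YAW+np.pi/2)
E
```

```text
[170 151  12  31 314] [ 0.5015 -0.2922] [0.0072 0.0236] long angle 0.0531 ztop 0.14204853974750586
[170 151  12  31 312] [ 0.5015 -0.2923] [0.0072 0.0236] long angle 0.0576 ztop 0.14222063962321196
[170 150  12  32 323] [ 0.5016 -0.2923] [0.0074 0.0241] long angle 0.0522 ztop 0.14190494320254918
[170 150  12  32 321] [ 0.5017 -0.2923] [0.0073 0.0241] long angle 0.065 ztop 0.14233913337688262
[170 150  12  31 317] [ 0.5016 -0.2923] [0.0076 0.0237] long angle 0.0781 ztop 0.14237358251464818
grasp [ 0.5174 -0.2292  0.2601] turn 0.0011 rows 0.0 | shift after turn mm [ 55.1 -61.5 -19. ] open 0.136 F [ 1.1  0.1 -0.5] t 49.47 q7 1.65
```

View pics/wrist_41.png

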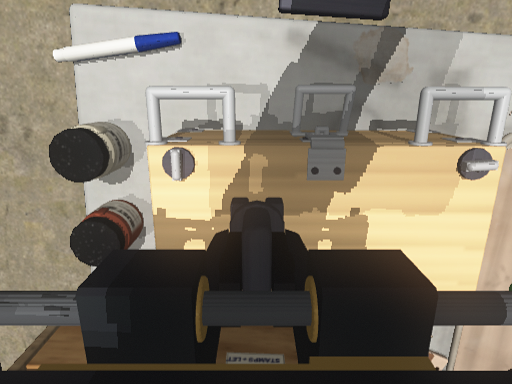

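>>> {"op": "carry_out", "data": {
  "targets": "0 0 -10 -5 0.005;0 0 -25 -8 0;0 0 -20 -6.8 0;0 0 -7 0 0;0 15 0 0 0;0 20 0 0 0;0 13 0 0 0;0 0 0 0 0;0 0 0 0 0;0 0 0 0 0"
}}

```text
clock: 50.3
tool_pos: [0.502, -0.2925, 0.3601]
eef_rot: [-0.022, 0.706, 0.022, 0.707]
contact_force: [1.0, 0.1, -0.7]
opening: 0.132
```

```bash
python3 - <<'E'
from h import *
for i in range(3):
    go([.5016,-.2923,.205],jaw=.06+np.pi/2); p,d,K,T=snap("wrist","42")
crop(p,180,120,340,250,4,"c42")
E
```

```text
grasp [ 0.5022 -0.2925  0.2131] turn 0.0019 rows 0.0 | shift after turn mm [ 8.1  0.2 -0.6] open 0.132 F [ 1.   0.1 -0.7] t 50.3 q7 1.72
grasp [ 0.5023 -0.2926  0.2134] turn 0.0019 rows 0.0 | shift after turn mm [ 8.4  0.3 -0.7] open 0.135 F [ 0.1  0.5 -0.9] t 50.35 q7 1.72
grasp [ 0.5023 -0.2926  0.2134] turn 0.0019 rows 0.0 | shift after turn mm [ 8.4  0.4 -0.7] open 0.135 F [ 0.5 -0.5 -0.6] t 50.4 q7 1.72
```

View pics/c42.png

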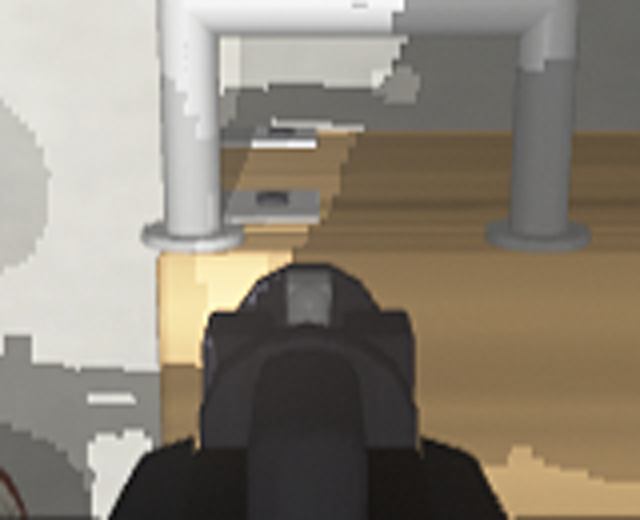

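Aligned (bar end at crop x≈310, foot ≈309). Seat and turn.

>>> {"op": "carry_out", "data": {
  "targets": "0 4 0.2 -0.6 0;0 5 0 0 0;0 5 0 0 0;0 4 0 0 0;0 2.5 0 0 0;0 0 0 0 0"
}}

```text
clock: 50.95
tool_pos: [0.5008, -0.2921, 0.3394]
eef_rot: [-0.022, 0.707, 0.022, 0.707]
contact_force: [-2.2, 0.8, 7.2]
opening: 0.131
```

```bash
python3 - <<'E'
from h import *
go([.5016,-.2923,.1925],jaw=.06+np.pi/2)
E
```

```text
grasp [ 0.5007 -0.2921  0.1924] turn 0.002 rows 0.0 | shift after turn mm [-0.1 -0.3  0.9] open 0.131 F [-2.2  0.8  7.2] t 50.95 q7 1.71
```

>>> {"op": "carry_out", "data": {
  "targets": "0 0 0 0.8 0;0 0 0 0 0.1;0 0 0 0 0.1;0 0 0 0 0.1;0 0 0 0 0.1;0 0 0 0 0.1;0 0 0 0 0.1;0 0 0 0 0.1;0 0 0 0 0.1;0 0 0 0 0.1;0 0 0 0 0.1;0 0 0 0 0.1;0 0 0 0 0.1;0 0 0 0 0.1;0 0 0 0 0.1;0 0 0 0 0.1;0 0 0 0 0.05;0 0 0 0 0.03;0 0 0 0 0;0 0 0 0 0"
}}

```text
clock: 52.62
tool_pos: [0.5013, -0.2928, 0.3394]
eef_rot: [0.486, 0.513, -0.487, 0.513]
contact_force: [-2.3, -0.1, 5.9]
opening: 0.136
```

```bash
python3 - <<'E'
from h import *
go([.5016,-.2923,.1925],jaw=.0647);print(r.get_state()['moment'],r.get_state()['contact_force'])
E
```

```text
grasp [ 0.5012 -0.293   0.1924] turn -0.0124 rows 0.1 | shift after turn mm [-0.1  0.4 -0.7] open 0.136 F [-2.3 -0.1  5.9] t 52.62 q7 0.57
[-0.1953  0.6341 -0.0083] [-2.2531 -0.0865  5.8995]
```

>>> {"op": "carry_out", "data": {
  "targets": "0 0 0 0 0.06;0 0 0 0 0.03;0 0 0 0 0;0 0 0 0 0;0 0 0 0 -0.1;0 0 0 0 0;0 -5 0 0 0;0 -8 0 0 0;0 -15 0 0 0;0 -25 0 0 0;0 -25 0 0 0;0 0 0 0 0"
}}

```text
clock: 53.62
tool_pos: [0.5031, -0.2929, 0.4216]
eef_rot: [0.485, 0.512, -0.483, 0.518]
contact_force: [0.5, -1.4, -1.8]
opening: 0.132
```

```bash
python3 - <<'E'
from h import *
p,d,K,T=snap("wrist","43")
bar(d,K,T,.134,.15,np.array([.502,-.292]),20)
go([.4255,.1425,.20],jaw=YAW)
E
```

```text
[247 169  10  30 243] [ 0.5017 -0.293 ] [0.0244 0.007 ] long angle -1.4567 ztop 0.1416765907642848
grasp [ 0.5033 -0.2929  0.2724] turn -0.0024 rows 0.0 | shift after turn mm [  70.9  -49.9 -439.7] open 0.135 F [-0.   0.1 -1.7] t 53.67 q7 0.57
```

View pics/wrist_43.png

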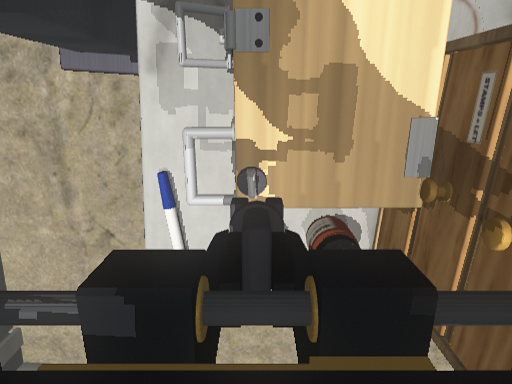

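>>> {"op": "carry_out", "data": {
  "targets": "0 0 -3 -15 0;0 0 -3 -30 0;0 0 -4 -36 0;0 0 -4 -36 0;0 0 -4 -36 0;0 0 -4 -36 0;0 0 -4 -36 0;0 0 -4 -36 0;0 0 -4 -36 0;0 0 -4 -36 0;0 0 -4 -36 0;0 0 -4 -36 0;0 0 -3 -25 0;0 0 -1 -10 0;0 0 0 0 0;0 0 0 0 0"
}}

```text
clock: 55.0
tool_pos: [0.4241, 0.143, 0.4163]
eef_rot: [0.484, 0.515, -0.485, 0.515]
contact_force: [-0.0, -1.1, -1.5]
opening: 0.131
```

```bash
python3 - <<'E'
from h import *
p,d,K,T=snap("wrist","44")
go([.4235,.1425,.061],jaw=YAW)
C=cloud(d,K,T);m=(abs(C[...,1]-.14)<.06)&(C[...,0]<.46)&(C[...,2]<.05)&(C[...,2]>.008);print(C[m].min(0) if m.any() else None, m.sum())
E
```

```text
grasp [0.4242 0.1419 0.2695] turn -0.0042 rows 0.0 | shift after turn mm [208.5  -0.5  -0.9] open 0.135 F [ 0.6 -0.6 -1.7] t 55.05 q7 -0.27
[0.4566 0.1299 0.0179] 120
```

View pics/wrist_44.png

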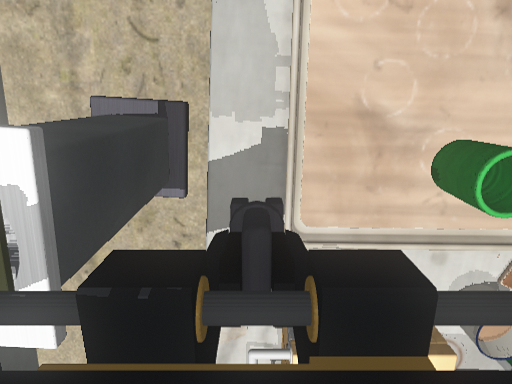

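>>> {"op": "carry_out", "data": {
  "targets": "0 15 -6 0 0;0 35 0 0 0;0 38 0 0 0;0 38 0 0 0;0 35 0 0 0;0 25 0 0 0;0 14 0 0 0;0 5 0 0 0;0 0 0 0 0;0 0 0 0 0"
}}

```text
clock: 55.88
tool_pos: [0.4191, 0.1424, 0.2125]
eef_rot: [0.485, 0.515, -0.485, 0.515]
contact_force: [-0.1, -1.0, -0.5]
opening: 0.131
```

```bash
python3 - <<'E'
from h import *
go([.4175,.1425,.061],jaw=YAW)
E
```

```text
grasp [0.4192 0.1423 0.0655] turn -0.0041 rows 0.0 | shift after turn mm [ 4.5 -1.7 -0.3] open 0.131 F [-0.1 -1.  -0.5] t 55.88 q7 -0.22
```

>>> {"op": "carry_out", "data": {
  "targets": "0 2 0 0 0;0 1 0 0 0;0 1 0 0 0;0 0.7 0 0 0;0 0 0 0 0"
}}

```text
clock: 56.3
tool_pos: [0.4203, 0.1442, 0.2087]
eef_rot: [0.483, 0.516, -0.485, 0.515]
contact_force: [-0.2, -0.3, -1.1]
opening: 0.136
```

```bash
python3 - <<'E'
from h import *
go([.4175,.1425,.061],jaw=YAW)
E
```

```text
grasp [0.42   0.1441 0.0617] turn -0.0018 rows 0.0 | shift after turn mm [ 0.7 -2.6  1.4] open 0.136 F [-0.2 -0.3 -1.1] t 56.3 q7 -0.2
```

>>> {"op": "carry_out", "data": {
  "targets": "0 0.7 0 0 0;0 0.5 0 0 0;0 0 0 0 0;0.3 0 0 0 0;0.3 0 0 0 0;0.3 0 0 0 0;0.3 0 0 0 0;0.3 -20 0 0 0;0.3 -38 0 0 0;0.3 -38 0 0 0;0.3 -38 0 0 0;0.3 -38 0 0 0;0.3 -25 0 0 0;0.3 0 0 0 0"
}}

```text
clock: 57.47
tool_pos: [0.422, 0.1444, 0.4088]
eef_rot: [0.486, 0.515, -0.482, 0.516]
contact_force: [1.0, 0.3, 0.7]
opening: 0.302
```

```bash
python3 - <<'E'
from h import *
p,d,K,T=snap("wrist","45");print(r.get_state()['q'])
bar(d,K,T,.062,.08,np.array([.42,.142]))
p,d,K,T=snap("scene","45");crop(p,180,80,400,245,3.6,"c45")
p,d,K,T=snap("top","45");crop(p,200,120,410,250,3.6,"c46")
E
```

```text
[-0.5585  0.4662  0.186   2.0939 -0.1506  0.5911 -0.204 ]
[247 149  12  44 505] [0.4207 0.1451] [0.0432 0.0111] long angle -1.5097 ztop 0.07264663276153749
```

View pics/wrist_45.png

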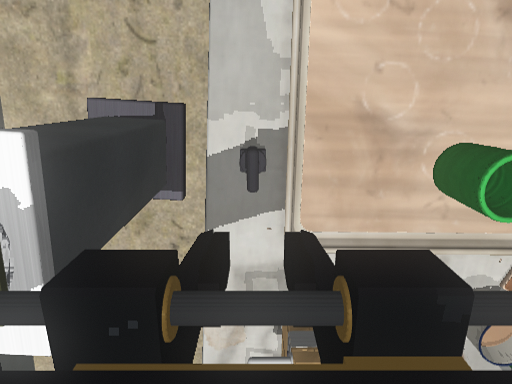

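View pics/c45.png

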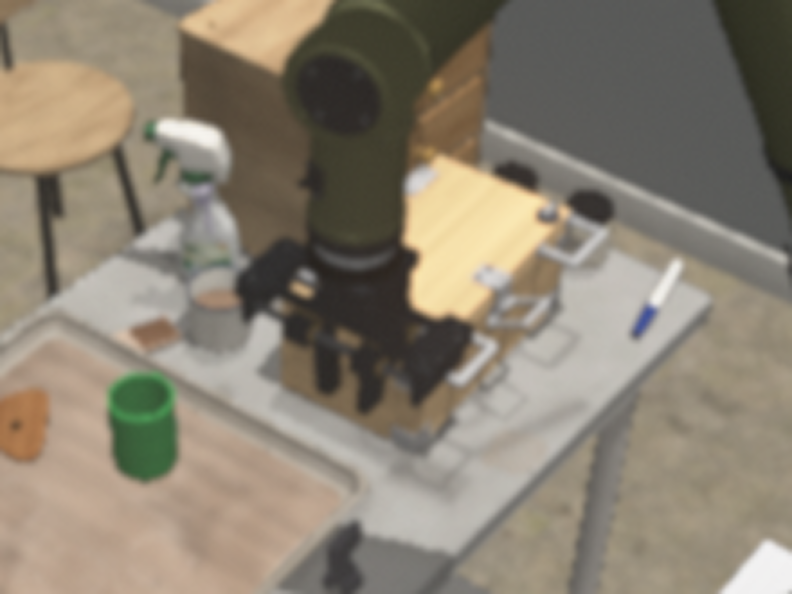

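View pics/c46.png

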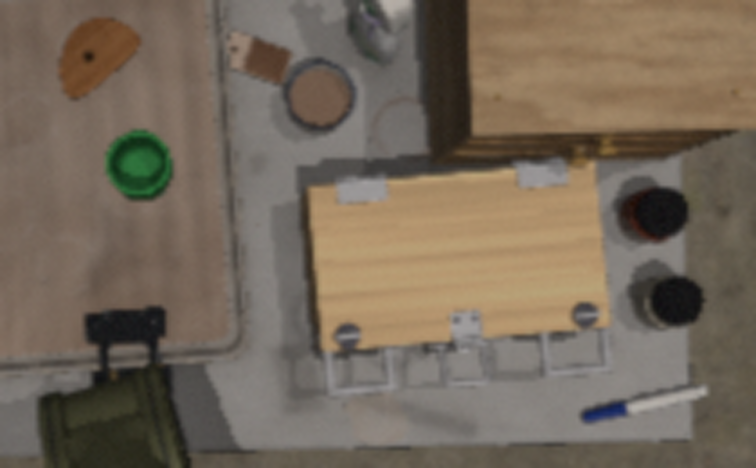

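```bash
python3 - <<'E'
from plant import r
print(r.finish_job(), r.get_state()['clock'])
E
```

```text
the job is handed in; nothing more can be done
the job is handed in; nothing more can be done
```

I carried out every step in order and handed the job in at about 58 s of the 210 s allowed. No verdict came back.

I swung the hasp over to its stop and raised the lid. I stood the two grey-brown tumblers from the right-hand tray on the plaster floor, then shut the lid and dropped the hasp over its staple. I turned both screws clockwise with the key and stood the key on the bench in front of the tray.

What the last checks showed:
- **Lid:** its measured tilt is within about 0.001 rad of where it was at the start.
- **Hasp:** its pull is back within about 1 mm of its down position.
- **Screws:** the right one measures about 1.52 rad. I judged the left one tight by eye, from its bar lying along the lid's front edge in two views.
- **Key:** it stands upright, with its top at 72.6 mm against a height of 72 mm.
- **Bystanders:** the jars, the cup and the green tumbler look unmoved in the last views.

- **Tumbler shift:** after I released the second tumbler, it was found about 3 cm from where I set it, at box x = -9 mm, y = +93 mm. It was still upright and within limits, so I left it. I couldn't see inside the box after the lid was shut.
- **Side forces:** gripping the hasp pull and lid handle firmly gave side forces of up to about 24 N as they swung. I loosened the fingers or took a fresh grip to bring that down.

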